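Free two jammed stone discs and feed them to the drilling nest

ROBOT

A 7-joint arm with a two-finger parallel gripper is mounted at the origin on the work surface. World frame = base frame: x ahead of the robot, y to its left, z up, the work surface at z = 0. Lengths are in m, angles in rad, forces in N, time in s.
With the tool pointing down it reaches from about 0.4 to 0.85 m from the base axis. Payload 4.5 kg.
Tool frame: the origin (TCP) lies on the centre line of the jaws, within the pads' length; the fingertips stand 8 mm ahead of it and the grasp point (between the pads) lies 11 mm behind it; z points along the fingers, x is the direction in which the jaws open and shut, and the axes are right-handed (so a half turn about z gives the same grasp; the last joint's range is limited). The gripper opens to 88 mm and grips with 3 to 60 N. Pads are 18 mm wide; open, the fingers measure 123 mm over their backs; the gripper's body (75 mm by 187 mm) begins 45 mm behind the grasp point.
Start: joints at [-1.13, 0.689, -0.195, 1.565, 0.157, 0.902, -0.215], TCP at [0.247, 0.574, 0.247] pointing down, gripper open.
Joint ranges: [-3.01, 3.01], [-0.46, 2.08], [-1.47, 1.51], [0.13, 2.56], [-1, 4.14], [0.04, 2.09], [-2.66, 2.66]. Speed limits (rad/s): [2.57, 2.57, 3.14, 3.14, 3.14, 3.14, 3.14].

INTERFACE

Orientations are given as a unit quaternion [x, y, z, w].
In Python, from plant import get_state, snapshot, finish_job, boxes_of, pinpoint gives the robot as it stands.
- The arm moves only by the shell command python3 -m creep 'ROWS' [FORCE]. ROWS is JSON, a list of rows, each an object with "hand": the finger opening in m, from 0 to 0.0881; "slide": the shift along the tool's x, y, z in m, a list of three; "turn": the turn about the tool's z in degrees. A call has 1 to 5 rows; each row shifts and turns the commanded pose from where the row before left it, along the tool's axes as they then stand; what a row does not reach is not made up. A row lasts 1/8 s, in which the tool goes at most 62.5 mm and 10.7 degrees, less where a joint would pass 70% of its speed; a pose out of reach is approached as far as the arm can. A call is refused whole if a number of a shift passes 0.0625 or a number of a turn 10.7, either way. A call with a gripper value outside its range is refused whole. The fingers move at their own pace and stop on an object; FORCE is the grip in N (left out, the last holds). Time passes only in rows, so rows that do not move let the fingers close. It gives the time, the measured TCP pose, the force and the opening at its end, in the units of the state.
- get_state(): the state, without advancing time (a new reading comes with each control period).
- snapshot(name): name is "side" or "top"; returns a dict with "frame" (480x640x3 uint8, red, green, blue), "depth" (480x640 float32, m along the optical axis (not along the pixel's ray), 0 where there is no reading), "mtx" (3x3 intrinsics, pixels), "camera_from_world" (4x4, takes a point from world to camera coordinates). Camera axes: x right, y down, z forward; pixel columns grow to the right and rows downward; lengths in m; the calibration is good to about 2 mm. A picture is of the moment at which its call begins.
- finish_job(): hands the job in, once; it reports no verdict.
Trained networks look in a picture, given as the dict that the camera call returned (one of the last four; its "shot" number tells which), for a name from the list of things; names that differ only in an ending like _2 or _b are one class to them, and where a whole thing is asked for, a point or a joint stands for the part that bears it (a point fixed in the world has none). Each returns a list of dicts, best first, with "conf" (0 to 1); they miss things now and then, are a little off and sometimes report something else, mostly with a low value. They report only what shows in the picture. A call takes as long as a camera call.
- boxes_of(target, picture): "uv" ([column, row] in pixels, amid what is visible of it).
- pinpoint(target, picture): "uv" ([column, row] in pixels: a listed point, or the origin of a listed thing).
The state is a dict: "clock": time; "q": joint angles; "qd": joint speeds; "joint_torque": joint torques, N m; "tool_pos": TCP position; "eef_rot": TCP orientation; "contact_force": force on the tool from outside, world axes, zero at the start; "moment": the same for the moment, N m; "opening": opening from 0.0 (shut) to 1.0 (fully open).
Only numpy, scipy, OpenCV 4.12 (cv2) and the standard library are available. Lean on these libraries where they do the work, as an engineer would, in place of code of your own. Each camera call takes 0.05 s, during which the arm holds its last target.

TASK

Two round stone discs have wedged side by side in the funnel of the feed jig, just before the narrow lane. Ease one of them back, slide the other through the lane and past the sprung roller until it is fully home against the red stop pad, then slide the eased one up behind it until the two touch or nearly touch. Use light fingertip pushes only, since the polished rims chip if pressed harder than 15 N; keep both discs flat on the bed, and do not upset the stone goblet and the water bottle standing beside the jig.

Things in the scene. Friction and masses are not known exactly. Their poses are not given: they have to be found in the camera images.
- infeed: The fixed feed jig. Origin: centre of the lane's mouth, on the table; +x = feed direction, y across, z up. White bed 14 mm above the table; steel guide bars 12 mm thick rise 18 mm above it. The lane, 65 mm wide (y -32.5 to 32.5), runs from x = 0 to the screw-adjusted stop pad across its end.
- pan (a point): Bed point in the middle of the pan before the funnel (jig x = -170, y = 0 mm). Two straight cheeks open back from the lane's mouth, each at 22 degrees to the centre line, to the pan, 149 mm wide, from x = -104 to its rear wall at x = -240 mm. Two spare discs (pink, white; same size) lie at its rear, centres near x = -203 mm, not part of the job. Pushing the wedged pair forward locks them.
- roller_top (a point): Top centre of the sprung brass roller (16 mm diameter, top 23 mm above the bed, upright) in a gap of the +y lane bar: jig x = 100 mm, y = 26 mm when free. It yields up to 12 mm towards +y at about 0.65 N per mm; a disc pushed past it is pressed over to the -y bar (y about -2.5 mm). Sliding a disc takes about 1 to 3 N, past the roller about 4 to 9 N.
- disc_green_mid (a point): Centre (half-way up) of the green stone disc: 60 mm diameter, 28 mm thick, about 0.22 kg, lying flat on the bed (centre 14 mm above the bed), one of the wedged pair; its top stands 10 mm above the guide bars. Starts on either side of the centre line at x about -75 mm, y about +-30 mm in the jig's frame, touching the other disc and almost touching its cheek. About 10 to 20 mm back along its cheek is enough to let the other one pass.
- disc_honey_mid (a point): Centre (half-way up) of the honey-brown stone disc, the other of the wedged pair: same size, mass and lie as the green one.
- goblet_mid (a point): Half-way up the pale turned stone goblet standing on the table beside the jig: 62 mm in diameter, 112 mm high, loose, not to be disturbed.
- bottle_mid (a point): Half-way up the clear plastic water bottle standing on the table beside the jig: 62 mm in diameter, 190 mm high, loose, not to be disturbed.
- lane_end (a point): Bed point on the lane's centre line at jig x = 162 mm. The red stop pad (36 mm wide, 20 mm high, across the lane, square to it) is set by its screw anywhere from here to 26 mm nearer the mouth (face at jig x = 136 to 162 mm, so a disc fully home has its centre at x = 106 to 132 mm). Its setting is not measured: feel for it. It does not give.

How it is judged:
By the outcome, as a careful person would: the job done as asked, in the order asked, and still so for the second after the job is handed in, with the robot touching nothing.
It also fails if it takes over 72 s, if anything falls off the work surface, if the arm or the gripper's body presses on something with over 40 N, if the wrist force passes 120 N, or if a joint passes its speed limit or range.

## Working session

There is one attempt and no reset: what is moved stays moved. The work goes in short steps, Python scripts to look and compute and a shell command to move; the robot and the scene stay as the last step left them, time stands still between calls to the robot, and variables do not carry over. Pictures are saved under pics/ and viewed, and the job is handed in when it is done.

```bash
ls; mkdir -p pics; cat > h.py <<'E'
import numpy as np, cv2
from plant import get_state, snapshot, boxes_of, pinpoint
def save(s,n):
    cv2.imwrite('pics/'+n+'.png', s['frame'][:,:,::-1])
def ray_z(s,uv,z):
    K=np.array(s['mtx']);T=np.array(s['camera_from_world']);R=T[:3,:3];c=-R.T@T[:3,3]
    d=R.T@np.linalg.inv(K)@np.array([uv[0],uv[1],1.0])
    return c+d*(z-c[2])/d[2]
def dep(s,uv):
    K=np.array(s['mtx']);T=np.array(s['camera_from_world']);R=T[:3,:3]
    u,v=int(round(uv[0])),int(round(uv[1]));d=float(s['depth'][v,u])
    p=np.linalg.inv(K)@np.array([uv[0],uv[1],1.0])*d
    return R.T@(p-T[:3,3])
def proj(s,p):
    T=np.array(s['camera_from_world']);q=T[:3,:3]@np.array(p)+T[:3,3];q=np.array(s['mtx'])@q;return q[:2]/q[2]
E
python3 - <<'E'
from h import *
np.set_printoptions(precision=4,suppress=True)
st=get_state();print(st)
for n in['top','side']:
    s=snapshot(n);save(s,n+'0')
    T=np.array(s['camera_from_world']);print(n,'cam',-T[:3,:3].T@T[:3,3])
    for t in['infeed','pan','roller_top','disc_green_mid','disc_honey_mid','goblet_mid','bottle_mid','lane_end']:
        for r in pinpoint(t,s)[:2]: print(t,r, dep(s,r['uv']))
E
```

```text
pics
{'clock': 0.0, 'q': array([-1.1302,  0.69  , -0.1945,  1.5663,  0.1573,  0.9025, -0.2151]), 'qd': array([ 0.001 , -0.0001,  0.0006,  0.0015, -0.0008, -0.0009,  0.001 ]), 'joint_torque': array([ -0.0006, -52.7573,  -1.2668, -15.3425,  -0.0526,   0.0067,
         0.0002]), 'tool_pos': array([0.2471, 0.5734, 0.2459]), 'eef_rot': array([ 0.8353,  0.5497, -0.0007,  0.0006]), 'contact_force': array([-0.0288, -0.1913, -0.3012]), 'moment': array([0.0178, 0.0306, 0.0052]), 'opening': 0.9961308434910229}
top cam [ 0.3863 -0.0601  0.8977]
infeed {'uv': [318.3, 264.1], 'conf': 0.68} [ 0.5418 -0.051   0.0118]
pan {'uv': [308.2, 162.3], 'conf': 0.7} [ 0.7106 -0.0124  0.0152]
roller_top {'uv': [337.2, 322.7], 'conf': 0.84} [ 0.4503 -0.0916  0.0378]
disc_green_mid {'uv': [294.5, 217.4], 'conf': 0.89} [ 0.6055 -0.0045  0.045 ]
disc_honey_mid {'uv': [332.1, 215.3], 'conf': 0.69} [ 0.6179 -0.0631  0.0404]
goblet_mid {'uv': [431.3, 325.7], 'conf': 0.93} [ 0.4592 -0.2238  0.0952]
bottle_mid {'uv': [418.3, 194.2], 'conf': 0.85} [ 0.6383 -0.1809  0.138 ]
lane_end {'uv': [328.1, 360.5], 'conf': 0.55} [ 0.3922 -0.085   0.0299]
side cam [0.2845 0.4271 0.4515]
infeed {'uv': [338.2, 288.6], 'conf': 0.64} [ 0.5329 -0.0407  0.014 ]
pan {'uv': [236.5, 262.6], 'conf': 0.87} [ 0.7112 -0.0131  0.0143]
roller_top {'uv': [398.3, 270.7], 'conf': 0.8} [ 0.4597 -0.0963  0.0406]
disc_green_mid {'uv': [282.7, 280.4], 'conf': 0.69} [0.5974 0.0134 0.041 ]
disc_honey_mid {'uv': [295.3, 254.4], 'conf': 0.81} [ 0.6183 -0.0519  0.0409]
goblet_mid {'uv': [430.6, 222.7], 'conf': 0.97} [ 0.4507 -0.2042  0.0727]
bottle_mid {'uv': [323.6, 182.1], 'conf': 0.59} [ 0.6346 -0.1688  0.1158]
lane_end {'uv': [442.3, 307.8], 'conf': 0.72} [ 0.3813 -0.079   0.0147]
```

View pics/top0.png

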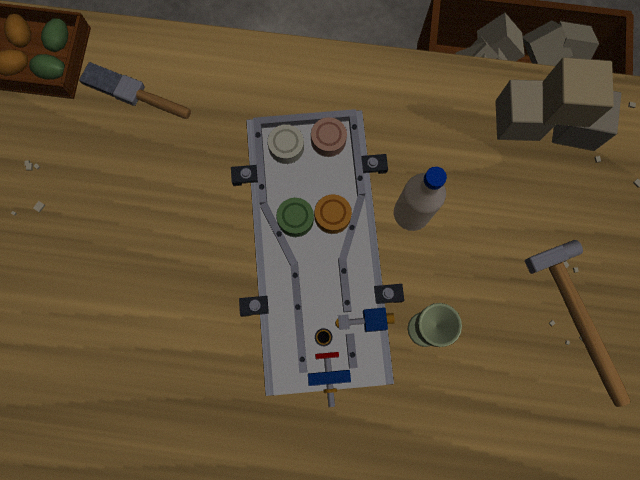

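View pics/side0.png

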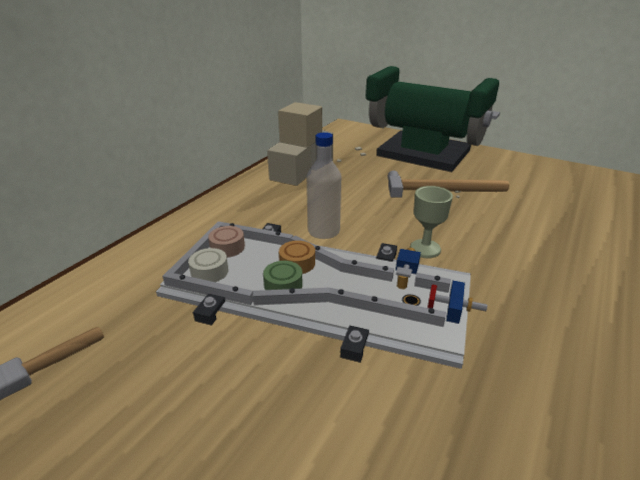

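Green is on the left at about (295,216) and honey on the right at about (333,213). The lane runs down the image to the red pad at about (327,355), with the roller at about (342,323). The bottle and goblet stand on the right, which is +y. Next I'll fit the jig frame and zoom in.

```bash
cat >> h.py <<'E'
import json,os
def jig():
    p=json.load(open('jig.json'));return p
def w2j(P):
    x,y,a=jig();d=np.array([P[0]-x,P[1]-y]);f=np.array([np.cos(a),np.sin(a)]);l=np.array([-f[1],f[0]])
    return np.array([d@f,d@l])*1000
def j2w(jx,jy,z=0):
    x,y,a=jig();f=np.array([np.cos(a),np.sin(a)]);l=np.array([-f[1],f[0]])
    w=np.array([x,y])+f*jx/1000+l*jy/1000
    return np.array([w[0],w[1],z])
def draw(s,n,crop,k=3,extra=[]):
    img=cv2.resize(s['frame'][:,:,::-1],None,fx=k,fy=k,interpolation=cv2.INTER_CUBIC)
    def L(a,b,c):
        pa,pb=[tuple(int(v) for v in (proj(s,j2w(*q))+.5)*k-.5) for q in(a,b)];cv2.line(img,pa,pb,c,1)
    for sg in(1,-1):
        L((0,sg*32.5,.032),(162,sg*32.5,.032),(0,255,255));L((0,sg*32.5,.032),(-104,sg*74.5,.032),(0,255,255));L((-104,sg*74.5,.032),(-240,sg*74.5,.032),(0,255,255))
    L((-240,-74.5,.032),(-240,74.5,.032),(0,255,255))
    for jx in(106,136,162): L((jx,-10,.014),(jx,10,.014),(255,0,255))
    for (jx,jy,z) in [(100,26,.037),(-170,0,.014)]+extra:
        cv2.circle(img,tuple(int(v) for v in (proj(s,j2w(jx,jy,z))+.5)*k-.5),3,(255,0,0),1)
    a,b,c,d=[v*k for v in crop];cv2.imwrite('pics/'+n+'.png',img[b:d,a:c])
E
python3 - <<'E'
from h import *
from scipy.optimize import least_squares
M={'infeed':(0,0,0),'pan':(-170,0,.014),'roller_top':(100,26,.037),'lane_end':(162,0,.014)}
obs=[];S={}
for n in['top','side']:
    s=snapshot(n);S[n]=s
    for t,m in M.items():
        r=pinpoint(t,s)
        if r: obs.append((m,ray_z(s,r[0]['uv'],m[2])[:2],t+n))
def J(p):
    f=np.array([np.cos(p[2]),np.sin(p[2])]);l=np.array([-f[1],f[0]])
    return np.concatenate([p[:2]+f*m[0]/1e3+l*m[1]/1e3-o for m,o,_ in obs])*1000
r=least_squares(J,[.54,-.05,np.pi+.22],loss='soft_l1')
print(r.x,np.degrees(r.x[2])-180);
for (m,o,t),e in zip(obs,J(r.x).reshape(-1,2)):print(t,o.round(4),e.round(1))
json.dump(list(r.x),open('jig.json','w'))
for n in S:
  for t,z in[('disc_green_mid',.028),('disc_honey_mid',.028),('goblet_mid',.056),('bottle_mid',.095)]:
    q=pinpoint(t,S[n])
    if q: w=ray_z(S[n],q[0]['uv'],z);print(n,t,w.round(4),w2j(w).round(1))
draw(S['top'],'ov0',(230,100,430,250),4);draw(S['top'],'ov0b',(230,240,430,390),4)
draw(S['side'],'ov0s',(150,180,490,360),2)
E
```

```text
[ 0.54467159 -0.04996802  3.3503482 ] 11.96081182929305
infeedtop [ 0.5459 -0.0511] [-1.2  1.2]
pantop [ 0.7096 -0.0134] [ 1.4 -1.4]
roller_toptop [ 0.4479 -0.0901] [ 4.3 -6. ]
lane_endtop [ 0.3887 -0.0838] [-2.5  0.3]
infeedside [ 0.5498 -0.0579] [-5.1  8. ]
roller_topside [ 0.4523 -0.0968] [-0.1  0.7]
lane_endside [ 0.3803 -0.0822] [ 5.9 -1.3]
top disc_green_mid [ 0.6118 -0.0052  0.028 ] [-75.  -29.9]
top disc_honey_mid [ 0.6223 -0.066   0.028 ] [-72.6  31.8]
top goblet_mid [ 0.4601 -0.2346  0.056 ] [121. 163.]
top bottle_mid [ 0.6501 -0.1935  0.095 ] [-73.4 162.3]
side disc_green_mid [ 0.6093 -0.0044  0.028 ] [-72.7 -31.2]
side disc_honey_mid [ 0.6262 -0.0665  0.028 ] [-76.3  33.1]
side goblet_mid [ 0.4555 -0.2239  0.056 ] [123.2 151.7]
side bottle_mid [ 0.6482 -0.1916  0.095 ] [-71.9 160. ]
```

View pics/ov0.png

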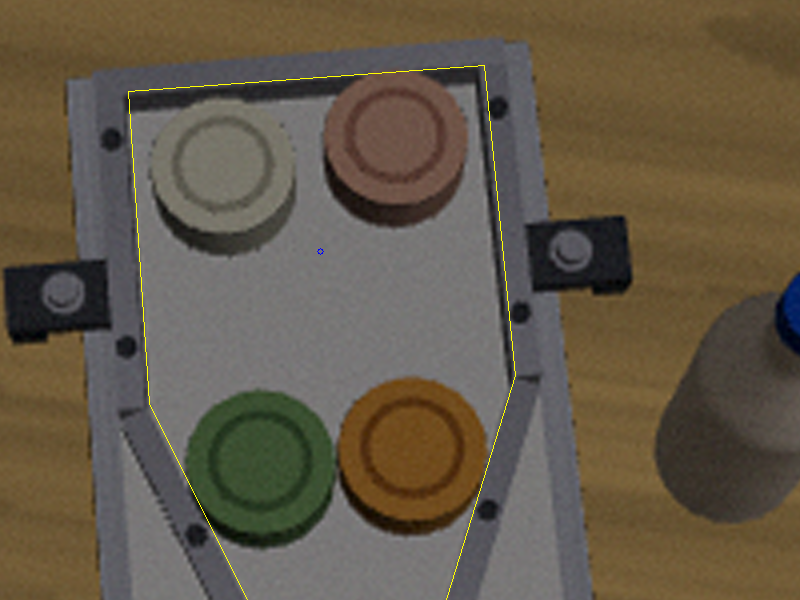

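View pics/ov0b.png

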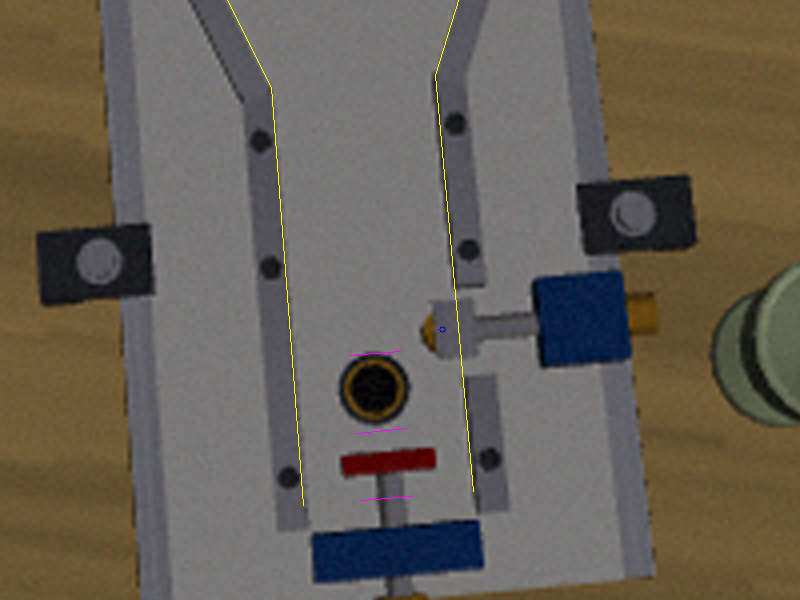

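View pics/ov0s.png

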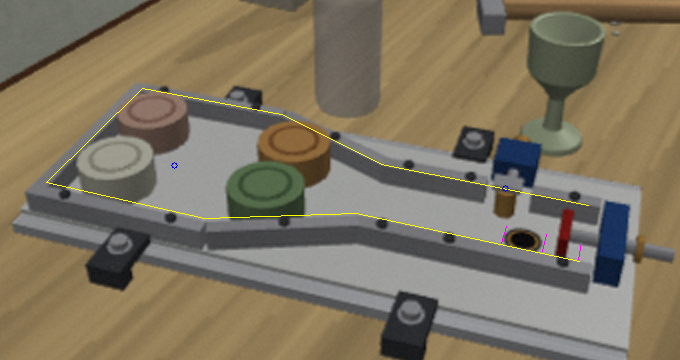

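The overlay agrees to about 1-2 mm around the funnel, but is slightly off along the lane. I'll refine it against the depth map and zoom in on the dark ring.

```bash
cat > fit.py <<'E'
from h import *
from scipy.optimize import minimize
def cloud(s):
    K=np.array(s['mtx']);T=np.array(s['camera_from_world']);R=T[:3,:3]
    v,u=np.mgrid[0:480,0:640];d=s['depth'].astype(float);ok=d>0
    p=np.stack([(u-K[0,2])/K[0,0]*d,(v-K[1,2])/K[1,1]*d,d],-1)[ok]
    return (p-T[:3,3])@R
def bar(x,y):
    ya=np.abs(y)
    inner=np.where(x>0,32.5,np.where(x>-104,32.5-x*np.tan(np.radians(22)),74.5))
    th=np.where((x<0)&(x>-104),12/np.cos(np.radians(22)),12)
    return ((ya>inner)&(ya<inner+th))
if __name__=='__main__':
  for n in['top','side']:
    s=snapshot(n);P=cloud(s);x0=np.array(jig())
    def cost(dp):
        x,y,a=x0[0]+dp[0]/1e3,x0[1]+dp[1]/1e3,x0[2]+np.radians(dp[2])
        f=np.array([np.cos(a),np.sin(a)]);l=np.array([-f[1],f[0]]);d=P[:,:2]-[x,y];jx=d@f*1e3;jy=d@l*1e3
        m=(jx>-250)&(jx<85)&(np.abs(jy)<85)&(P[:,2]>0.006)&(P[:,2]<.036)
        b=bar(jx,jy)|((jx<-240)&(jx>-252)&(np.abs(jy)<86))
        mod=np.where(b,.032,.014)
        # skip the discs
        dd=np.zeros(len(jx),bool)
        for c in[(-75,-30),(-75,30),(-203,38),(-203,-38)]: dd|=np.hypot(jx-c[0],jy-c[1])<42
        m&=~dd
        return np.mean(np.abs(P[m,2]-mod[m]))*1e3
    best=min(((cost((a,b,c)),(a,b,c)) for a in np.arange(-6,7,2) for b in np.arange(-6,7,2) for c in np.arange(-2,2.1,.5)))
    r=minimize(cost,best[1],method='Nelder-Mead',options=dict(initial_simplex=np.array(best[1])+np.array([[0,0,0],[2,0,0],[0,2,0],[0,0,.7]])))
    print(n,cost((0,0,0)),r.fun,r.x)
    J=x0+[r.x[0]/1e3,r.x[1]/1e3,np.radians(r.x[2])];print(J)
    json.dump(list(J),open('jig_%s.json'%n,'w'))
    for c in[(0,0,'mouth')]:
        pass
    d=P[:,:2]-J[:2];f=np.array([np.cos(J[2]),np.sin(J[2])]);l=np.array([-f[1],f[0]]);jx=d@f*1e3;jy=d@l*1e3
    m=(jx>20)&(jx<80)&(np.abs(jy)<25);print('bed z',np.median(P[m,2]));m=(jx>20)&(jx<80)&(np.abs(jy+38)<3);print('bar z',np.median(P[m,2]))
    if n=='side':
      for c in((-75,-30),(-75,30)):
        m=(np.hypot(jx-c[0],jy-c[1])<45)&(P[:,2]>.039)&(P[:,2]<.05);print('disc top',np.median(P[m,2]),(jx[m].min()+jx[m].max())/2,(jy[m].min()+jy[m].max())/2)
    else:
      for c in((-75,-30),(-75,30),(-203,38),(-203,-38)):
        m=(np.hypot(jx-c[0],jy-c[1])<36)&(P[:,2]>.038)&(P[:,2]<.05);print('disc top',m.sum(),np.median(P[m,2]),jx[m].mean(),jy[m].mean())
      m=(jx>125)&(jx<175)&(np.abs(jy)<15)&(P[:,2]>.027);print('pad',jx[m].min(),np.median(P[m,2]))
    cv2.imwrite('pics/lane_%s.png'%n,cv2.resize(s['frame'][:,:,::-1][(240 if n=='top' else 240):(390 if n=='top' else 330),(270 if n=='top' else 370):(400 if n=='top' else 490)],None,fx=5,fy=5,interpolation=cv2.INTER_CUBIC))
E
python3 fit.py
```

```text
top 1.8277153607144057 1.5438278513609671 [-0.61046571  0.30228551  0.53296726]
[ 0.54406112 -0.04966573  3.35965023]
bed z 0.013950441363355475
bar z 0.03223732602111555
disc top 1103 0.041990567137589835 -73.81306787385275 -29.16105434583184
disc top 1095 0.04210397664996192 -73.95684635255188 28.924633265951673
disc top 975 0.0420161434407207 -206.22900037801287 36.14945479546385
disc top 986 0.04197298284480719 -199.92114536546833 -35.27556639645138
pad 143.8364157777713 0.03478100210248007
side 3.2319104642432412 3.127535139679094 [ 1.02772724 -0.20234618  0.65625883]
[ 0.54569932 -0.05017036  3.36180208]
bed z 0.013376260806344143
bar z 0.031678349457728024
disc top 0.04145904707061368 -73.33035180143823 -23.763445149494935
disc top 0.04138585726510884 -73.15289385267482 22.09754493841067
```

```bash
cp jig_top.json jig.json; python3 - <<'E'
from h import *
x,y,a=jig();st=get_state();print(a-np.pi,np.degrees(a)-180)
for t in[('above front of green',(-20,-7)),('pan',(-170,0)),('bottle',(-73,160))]:print(t[0],j2w(*t[1]))
print('tcp in jig',w2j(st['tool_pos']))
E
```

```text
0.21805758104586337 12.493779084759865
above front of green [ 0.56207318 -0.03850482  0.        ]
pan [ 0.71003544 -0.01288902  0.        ]
bottle [ 0.64994582 -0.1900845   0.        ]
tcp in jig [ 154.83639293 -673.13552813]
```

View pics/lane_top.png

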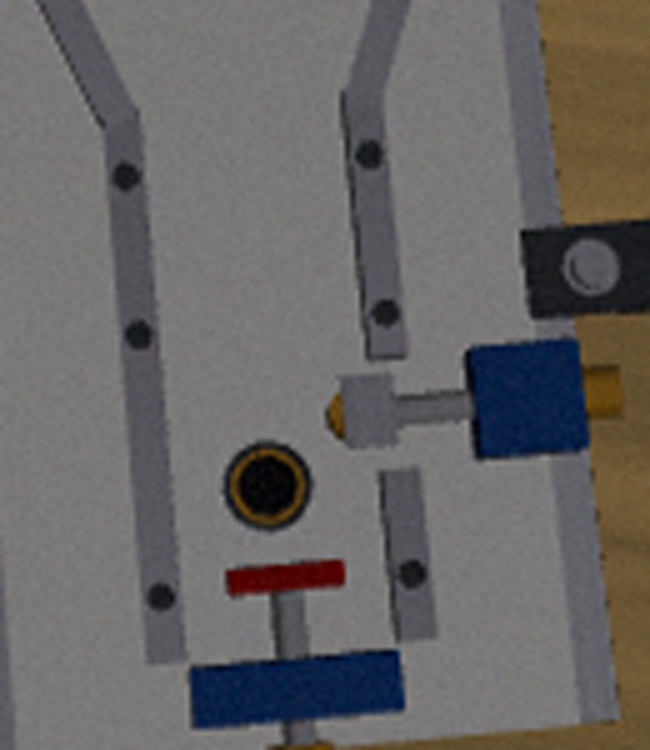

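The jig frame is settled: the feed direction is at world yaw 192.5°, and the pad face shows at roughly x = 144 mm. The dark ring at (267,485) in the crop is a bush flush with the bed. I'll ease green back, on the side away from the bottle, and feed honey first. Next, a helper to work out the slides.

```bash
cat >> h.py <<'E'
from scipy.spatial.transform import Rotation as Ro
def rep():
    st=get_state();R=Ro.from_quat(st['eef_rot']).as_matrix();a=jig()[2]
    f=np.array([np.cos(a),np.sin(a)]);l=np.array([-f[1],f[0]]);tx=R[:2,0]
    F=np.array(st['contact_force'])
    yaw=np.degrees(np.arctan2(tx@l,-tx@f)) # 0: tool x = -jig x ; + toward +y
    print('t %.2f jig %s z %.1f yaw %.2f tilt %.2f F jig x %.2f y %.2f z %.2f open %.2f'%(st['clock'],w2j(st['tool_pos']).round(1),st['tool_pos'][2]*1e3,yaw,np.degrees(np.arccos(-R[2,2])),F[:2]@f,F[:2]@l,F[2],st['opening']))
    return st,R
def to(jx,jy,z):
    st,R=rep();d=j2w(jx,jy,z)-st['tool_pos'];print('slide mm',(R.T@d*1e3).round(1))
E
python3 -c "
from h import *
to(-25,-10,.2)"
```

```text
t 1.90 jig [ 154.8 -673.1] z 246.7 yaw -54.20 tilt 0.00 F jig x 0.12 y -1.21 z -0.05 open 1.00
slide mm [-432.6  533.8   46.7]
```

```bash
python3 -m creep '[{"hand":0,"slide":[-0.0378,0.0466,0],"turn":0},{"hand":0,"slide":[-0.0378,0.0466,0],"turn":0},{"hand":0,"slide":[-0.0378,0.0466,0],"turn":0},{"hand":0,"slide":[-0.0378,0.0466,0],"turn":0},{"hand":0,"slide":[-0.0378,0.0466,0],"turn":0}]' 10
python3 -m creep '[{"hand":0,"slide":[-0.0378,0.0466,0],"turn":0},{"hand":0,"slide":[-0.0378,0.0466,0],"turn":0},{"hand":0,"slide":[-0.0378,0.0466,0],"turn":0},{"hand":0,"slide":[-0.0378,0.0466,0],"turn":0},{"hand":0,"slide":[-0.0378,0.0466,0],"turn":0}]'
python3 -m creep '[{"hand":0,"slide":[0,0,0],"turn":10.7},{"hand":0,"slide":[0,0,0],"turn":10.7},{"hand":0,"slide":[0,0,0],"turn":10.7},{"hand":0,"slide":[0,0,0],"turn":0}]'
python3 -c "
from h import *
to(-25,-10,.2)"
```

```text
clock: 2.52
tool_pos: [0.3874, 0.3067, 0.247]
eef_rot: [0.835, 0.55, 0.0, -0.0]
contact_force: [0.7, -0.9, 0.7]
opening: 0.452
clock: 3.15
tool_pos: [0.5267, 0.0408, 0.2469]
eef_rot: [0.835, 0.55, 0.0, 0.0]
contact_force: [0.6, -0.2, -0.5]
opening: 0.009
clock: 3.65
tool_pos: [0.5258, 0.0426, 0.2468]
eef_rot: [0.954, 0.298, 0.0, 0.0]
contact_force: [0.4, -0.4, 1.0]
opening: 0.003
t 3.65 jig [ -2.1 -94.1] z 246.8 yaw -22.22 tilt 0.03 F jig x -0.26 y 0.45 z 1.00 open 0.00
slide mm [-10.6  86.4  46.9]
```

```bash
python3 -m creep '[{"hand":0,"slide":[-0.005,0.043,0],"turn":0},{"hand":0,"slide":[-0.0056,0.0434,0.03],"turn":0},{"hand":0,"slide":[0,0,0.06],"turn":0},{"hand":0,"slide":[0,0,0.06],"turn":0},{"hand":0,"slide":[0,0,0],"turn":0}]'
python3 -c "
from h import *
to(-25,-10,.029)
s=snapshot('top');save(s,'t1');s=snapshot('side');save(s,'s1')"
```

```text
clock: 4.28
tool_pos: [0.5624, -0.0344, 0.0927]
eef_rot: [0.954, 0.299, -0.005, -0.002]
contact_force: [0.1, 0.7, 0.5]
opening: 0.002
t 4.28 jig [-21.2 -10.9] z 92.7 yaw -22.29 tilt 0.59 F jig x -0.23 y -0.65 z 0.51 open 0.00
slide mm [ 3.6  2.7 63.7]
```

View pics/s1.png

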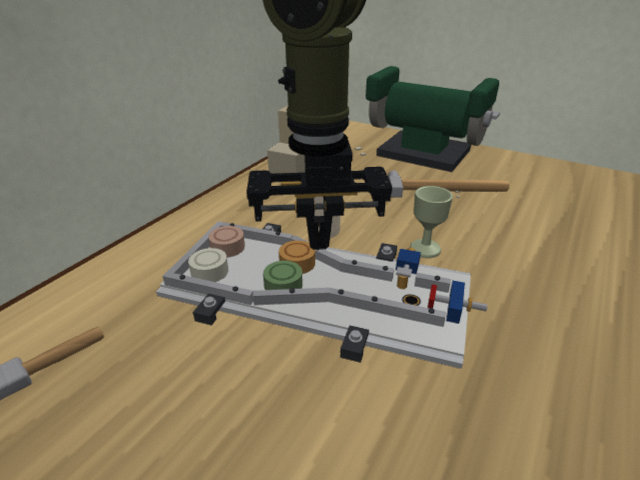

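View pics/t1.png

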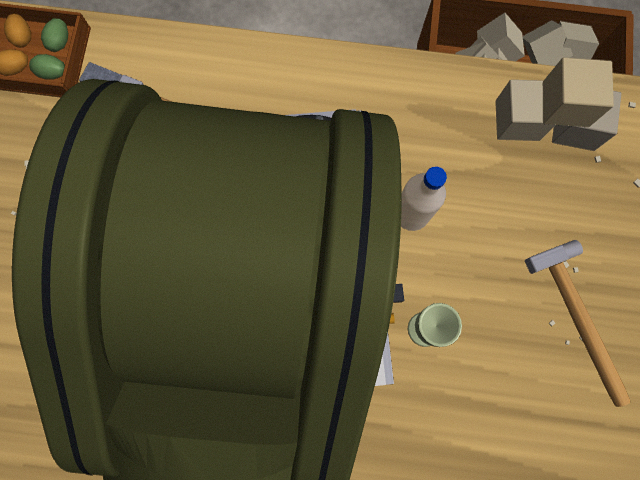

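The side view shows the closed fingers, with tips at about (320,245), above the mouth in front of the green disc. The top view is blocked by the arm, so I'll use the side camera during moves. Going down.

```bash
python3 -m creep '[{"hand":0,"slide":[0,0,0],"turn":0},{"hand":0,"slide":[0,0,0.03],"turn":0},{"hand":0,"slide":[0,0,0.015],"turn":0},{"hand":0,"slide":[0,0,0],"turn":0}]'
python3 -c "
from h import *
to(-25,-10,.029)"
```

```text
clock: 4.88
tool_pos: [0.5661, -0.0346, 0.0521]
eef_rot: [0.955, 0.297, 0.0, -0.0]
contact_force: [0.6, -0.4, 0.4]
opening: 0.0
t 4.88 jig [-24.8 -10. ] z 52.1 yaw -22.12 tilt 0.00 F jig x -0.45 y 0.52 z 0.36 open 0.00
slide mm [ 0.2  0.1 23.1]
```

```bash
python3 -m creep '[{"hand":0,"slide":[0,0,0.015],"turn":0},{"hand":0,"slide":[0,0,0.008],"turn":0},{"hand":0,"slide":[0,0,0],"turn":0}]'
python3 -c "
from h import *
rep();s=snapshot('side');save(s,'s2')"
python3 -m creep '[{"hand":0,"slide":[0.002,0,0],"turn":0},{"hand":0,"slide":[0.002,0,0],"turn":0},{"hand":0,"slide":[0.001,0,0],"turn":0}]'
python3 -c "
from h import *
rep()"
python3 -m creep '[{"hand":0,"slide":[0.001,0,0],"turn":0},{"hand":0,"slide":[0.001,0,0],"turn":0},{"hand":0,"slide":[0.001,0,0],"turn":0}]'
python3 -c "
from h import *
rep()"
```

```text
clock: 5.25
tool_pos: [0.5656, -0.0346, 0.028]
eef_rot: [0.955, 0.297, -0.001, -0.0]
contact_force: [-0.5, 0.1, -0.2]
opening: 0.006
t 5.25 jig [-24.3 -10. ] z 28.0 yaw -22.11 tilt 0.07 F jig x 0.48 y -0.24 z -0.22 open 0.01
clock: 5.68
tool_pos: [0.5705, -0.0316, 0.0289]
eef_rot: [0.955, 0.297, 0.0, 0.0]
contact_force: [0.0, 0.3, 0.9]
opening: 0.009
t 5.67 jig [-29.8 -11.9] z 28.9 yaw -22.11 tilt 0.04 F jig x -0.11 y -0.32 z 0.90 open 0.01
clock: 6.05
tool_pos: [0.5727, -0.0301, 0.0287]
eef_rot: [0.955, 0.297, 0.0, -0.0]
contact_force: [0.1, -0.3, -0.9]
opening: 0.002
t 6.05 jig [-32.2 -12.9] z 28.7 yaw -22.10 tilt 0.00 F jig x -0.02 y 0.35 z -0.91 open 0.00
```

View pics/s2.png

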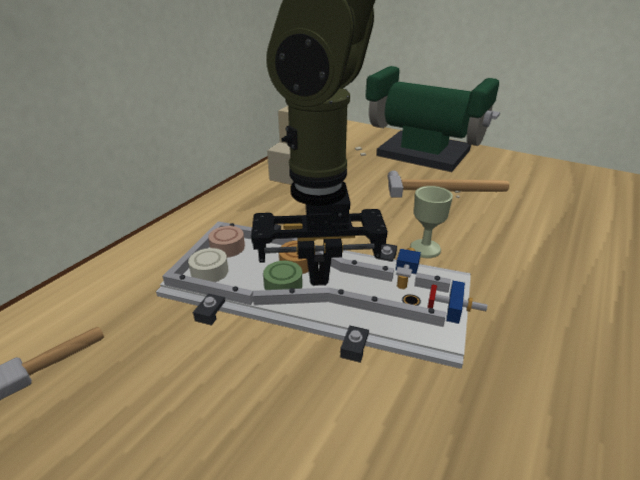

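The fingers are in the mouth, still just short of the green disc. I'll continue in small steps.

```bash
cat > z.py <<'E'
import sys
from h import *
rep();s=snapshot('side');cv2.imwrite('pics/%s.png'%sys.argv[1],cv2.resize(s['frame'][:,:,::-1][190:370,150:490],None,fx=2.3,fy=2.3,interpolation=cv2.INTER_CUBIC))
E
python3 -m creep '[{"hand":0,"slide":[0.001,0,0],"turn":0},{"hand":0,"slide":[0.001,0,0],"turn":0},{"hand":0,"slide":[0.001,0,0],"turn":0}]'
python3 -c "
from h import *
rep()"
python3 -m creep '[{"hand":0,"slide":[0.001,0,0],"turn":0},{"hand":0,"slide":[0.001,0,0],"turn":0},{"hand":0,"slide":[0.001,0,0],"turn":0}]'
python3 z.py s3
```

```text
clock: 6.42
tool_pos: [0.5747, -0.0286, 0.0287]
eef_rot: [0.955, 0.297, -0.0, 0.0]
contact_force: [-0.5, -1.0, 0.9]
opening: 0.007
t 6.42 jig [-34.5 -13.9] z 28.7 yaw -22.09 tilt 0.05 F jig x 0.74 y 0.86 z 0.92 open 0.01
clock: 6.8
tool_pos: [0.5776, -0.0266, 0.0287]
eef_rot: [0.955, 0.297, -0.0, -0.0]
contact_force: [-0.7, -0.2, -0.1]
opening: 0.007
t 6.80 jig [-37.7 -15.2] z 28.7 yaw -22.10 tilt 0.00 F jig x 0.71 y 0.06 z -0.15 open 0.01
```

View pics/s3.png

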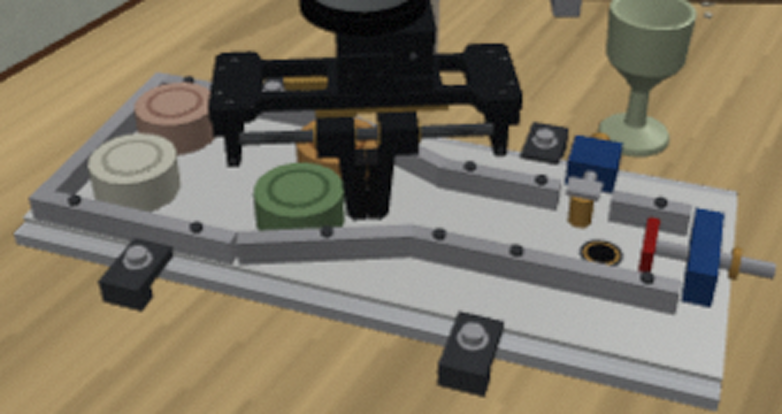

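The fingertips, at crop (348-390, 215), are almost on green's front rim at (343,200). They taper, so contact comes later than I'd computed.

```bash

for i in 1; do :; done
python3 -m creep '[{"hand":0,"slide":[0.0015,0,0],"turn":0},{"hand":0,"slide":[0.0015,0,0],"turn":0},{"hand":0,"slide":[0.0015,0,0],"turn":0},{"hand":0,"slide":[0.0015,0,0],"turn":0}]'
python3 z.py s4
python3 -m creep '[{"hand":0,"slide":[0.0015,0,0],"turn":0},{"hand":0,"slide":[0.0015,0,0],"turn":0},{"hand":0,"slide":[0.0015,0,0],"turn":0},{"hand":0,"slide":[0.0015,0,0],"turn":0}]'
python3 z.py s5
```

```text
clock: 7.35
tool_pos: [0.5826, -0.0232, 0.0287]
eef_rot: [0.955, 0.297, 0.0, -0.0]
contact_force: [-1.1, -0.3, 0.1]
opening: 0.006
t 7.35 jig [-43.4 -17.5] z 28.7 yaw -22.10 tilt 0.01 F jig x 1.16 y 0.02 z 0.08 open 0.01
clock: 7.9
tool_pos: [0.5875, -0.0198, 0.0287]
eef_rot: [0.955, 0.297, -0.0, -0.0]
contact_force: [-0.7, 0.8, -0.5]
opening: 0.003
t 7.90 jig [-48.9 -19.7] z 28.7 yaw -22.10 tilt 0.00 F jig x 0.53 y -0.96 z -0.50 open 0.00
```

View pics/s5.png

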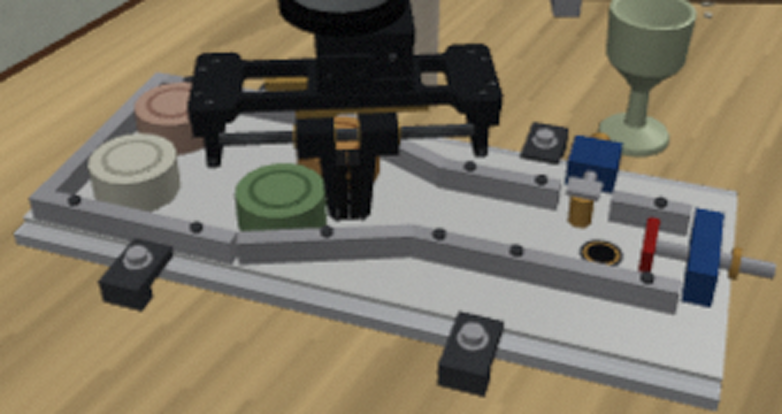

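Green is sliding back at about 1 N and has moved about 10 mm. I'll give it another 9 mm, then back off.

```bash

python3 -m creep '[{"hand":0,"slide":[0.002,0,0],"turn":0},{"hand":0,"slide":[0.002,0,0],"turn":0},{"hand":0,"slide":[0.002,0,0],"turn":0},{"hand":0,"slide":[0.002,0,0],"turn":0},{"hand":0,"slide":[0.001,0,0],"turn":0}]'
python3 -c "
from h import *
rep()"
python3 -m creep '[{"hand":0,"slide":[-0.004,0,0],"turn":0},{"hand":0,"slide":[-0.01,0,0],"turn":0},{"hand":0,"slide":[0,0,-0.03],"turn":0},{"hand":0,"slide":[0,0,-0.04],"turn":0},{"hand":0,"slide":[0,0,0],"turn":0}]'
python3 z.py s6; python3 -c "
from h import *
s=snapshot('side')
for t in['disc_green_mid','disc_honey_mid']:
  for r in pinpoint(t,s)[:1]: print(t,r,w2j(ray_z(s,r['uv'],.028)))
  for r in boxes_of(t,s)[:1]: print(t,r,w2j(ray_z(s,r['uv'],.028)))
to(-130,34,.09)"
```

```text
clock: 8.57
tool_pos: [0.595, -0.0146, 0.0287]
eef_rot: [0.955, 0.297, 0.0, -0.0]
contact_force: [-0.5, -0.4, 0.6]
opening: 0.008
t 8.57 jig [-57.3 -23.2] z 28.7 yaw -22.11 tilt 0.01 F jig x 0.53 y 0.28 z 0.59 open 0.01
clock: 9.2
tool_pos: [0.5848, -0.0234, 0.1014]
eef_rot: [0.955, 0.297, 0.003, 0.001]
contact_force: [0.3, 0.9, -0.8]
opening: 0.006
t 9.20 jig [-45.4 -16.9] z 101.4 yaw -22.05 tilt 0.30 F jig x -0.50 y -0.78 z -0.81 open 0.01
disc_green_mid {'uv': [262.2, 279.1], 'conf': 0.64} [-103.68405035  -42.04762586]
disc_green_mid {'uv': [265.0, 278.4], 'conf': 0.9} [-100.31554232  -39.1228239 ]
disc_honey_mid {'uv': [296.0, 253.9], 'conf': 0.9} [-78.45008525  36.90142705]
disc_honey_mid {'uv': [293.8, 257.2], 'conf': 0.78} [-78.51357871  26.97668255]
t 9.50 jig [-43.2 -17.9] z 97.6 yaw -22.10 tilt 0.13 F jig x -0.64 y -0.52 z 0.04 open 0.00
slide mm [60.9 80.8  7.4]
```

View pics/s6.png

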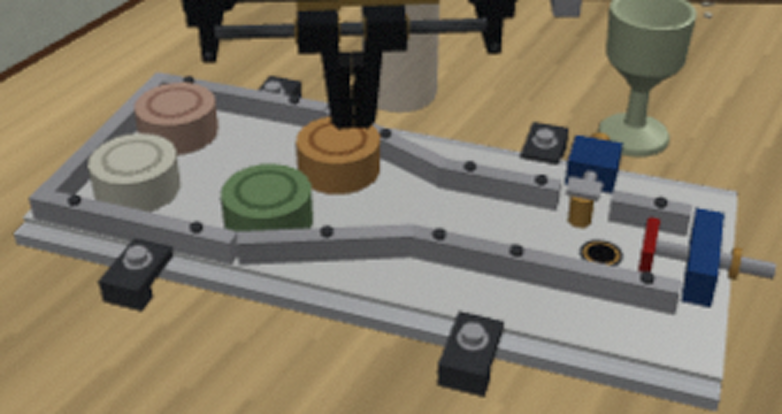

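Green is now back at about (-95,-37) and honey hasn't moved. I'll turn to yaw about +22° and go behind honey.

```bash

python3 -m creep '[{"hand":0,"slide":[0,0,0],"turn":10.7},{"hand":0,"slide":[0,0,0],"turn":10.7},{"hand":0,"slide":[0,0,0],"turn":10.7},{"hand":0,"slide":[0,0,0],"turn":10.7},{"hand":0,"slide":[0,0,0],"turn":1.4}]'
python3 -c "
from h import *
to(-121,48.5,.09)"
```

```text
clock: 10.12
tool_pos: [0.5828, -0.0226, 0.0979]
eef_rot: [0.997, -0.083, -0.001, 0.0]
contact_force: [0.1, 1.0, -0.8]
opening: 0.008
t 10.12 jig [-43.7 -18. ] z 97.9 yaw 22.05 tilt 0.09 F jig x -0.36 y -0.93 z -0.84 open 0.01
slide mm [96.6 32.7  7.8]
```

```bash

python3 -m creep '[{"hand":0,"slide":[0.048,0.016,0],"turn":0},{"hand":0,"slide":[0.048,0.016,0],"turn":0},{"hand":0,"slide":[0,0,0],"turn":0},{"hand":0,"slide":[0,0,0],"turn":0}]'
python3 z.py s7; python3 -c "
from h import *
to(-121,48.5,.029)
s=snapshot('top');save(s,'t7')"
```

```text
clock: 10.62
tool_pos: [0.6713, -0.0698, 0.0978]
eef_rot: [0.997, -0.083, -0.001, -0.0]
contact_force: [-0.1, 0.7, -0.9]
opening: 0.007
t 10.62 jig [-119.8   47.2] z 97.8 yaw 22.01 tilt 0.16 F jig x -0.02 y -0.66 z -0.95 open 0.01
t 10.68 jig [-119.7   46.6] z 97.9 yaw 22.00 tilt 0.17 F jig x 0.38 y 0.34 z 0.59 open 0.01
slide mm [ 2.1  1.3 68.9]
```

View pics/s7.png

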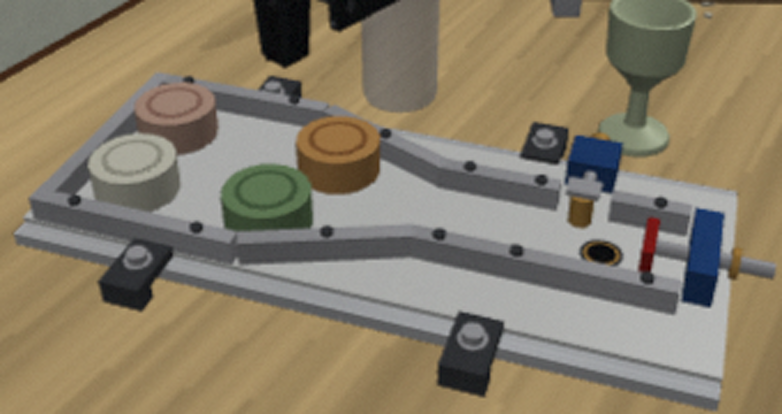

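View pics/t7.png

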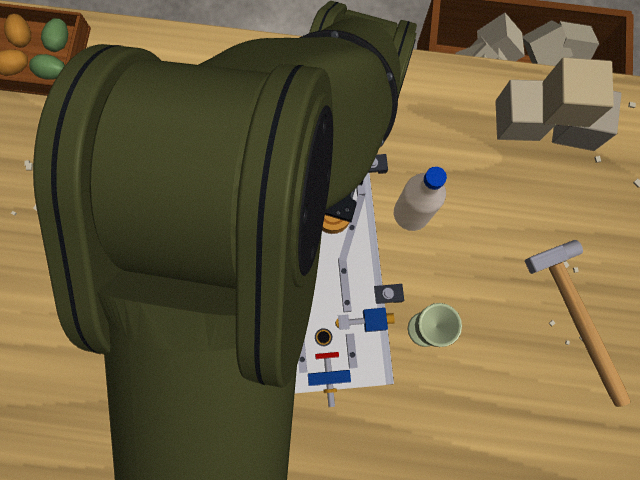

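The tool is behind honey and clear of the bottle. Descending.

```bash

python3 -m creep '[{"hand":0,"slide":[0.002,0.001,0.03],"turn":0},{"hand":0,"slide":[0,0,0.025],"turn":0},{"hand":0,"slide":[0,0,0.014],"turn":0},{"hand":0,"slide":[0,0,0],"turn":0},{"hand":0,"slide":[0,0,0],"turn":0}]'
python3 z.py s8
```

```text
clock: 11.35
tool_pos: [0.675, -0.0715, 0.0307]
eef_rot: [0.997, -0.084, 0.001, -0.0]
contact_force: [0.3, 0.4, 0.0]
opening: 0.006
t 11.35 jig [-123.1   49.7] z 30.7 yaw 22.08 tilt 0.09 F jig x -0.32 y -0.30 z 0.05 open 0.01
```

View pics/s8.png

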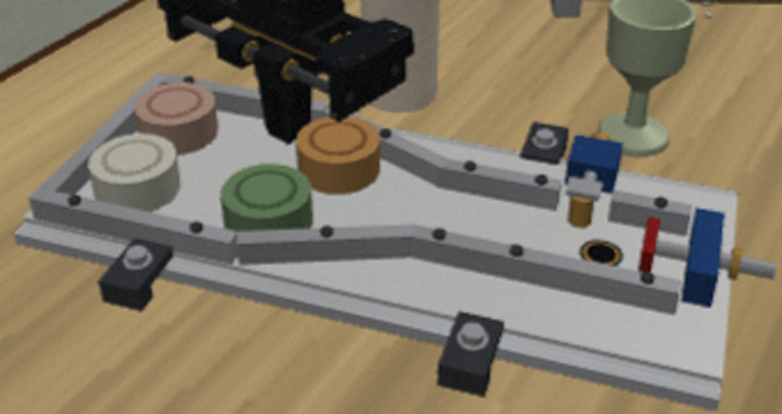

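```bash

python3 -m creep '[{"hand":0,"slide":[-0.003,0,0],"turn":0},{"hand":0,"slide":[-0.003,0,0],"turn":0},{"hand":0,"slide":[-0.002,0,0],"turn":0},{"hand":0,"slide":[-0.002,0,0],"turn":0},{"hand":0,"slide":[-0.0015,0,0],"turn":0}]'
python3 -c "
from h import *
rep()"
python3 -m creep '[{"hand":0,"slide":[-0.0015,0,0],"turn":0},{"hand":0,"slide":[-0.0015,0,0],"turn":0},{"hand":0,"slide":[-0.002,0,0],"turn":0},{"hand":0,"slide":[-0.002,0,0],"turn":0},{"hand":0,"slide":[-0.002,0,0],"turn":0}]'
python3 z.py s9
```

```text
clock: 12.02
tool_pos: [0.6633, -0.0697, 0.0299]
eef_rot: [0.996, -0.084, 0.0, -0.0]
contact_force: [1.3, 0.2, 1.3]
opening: 0.005
t 12.03 jig [-112.1   45.4] z 29.9 yaw 22.10 tilt 0.04 F jig x -1.33 y 0.11 z 1.27 open 0.01
clock: 12.65
tool_pos: [0.6541, -0.0681, 0.0297]
eef_rot: [0.996, -0.084, -0.0, -0.0]
contact_force: [-0.1, -0.4, -0.6]
opening: 0.008
t 12.65 jig [-103.4   41.8] z 29.7 yaw 22.10 tilt 0.01 F jig x 0.19 y 0.35 z -0.62 open 0.01
```

View pics/s9.png

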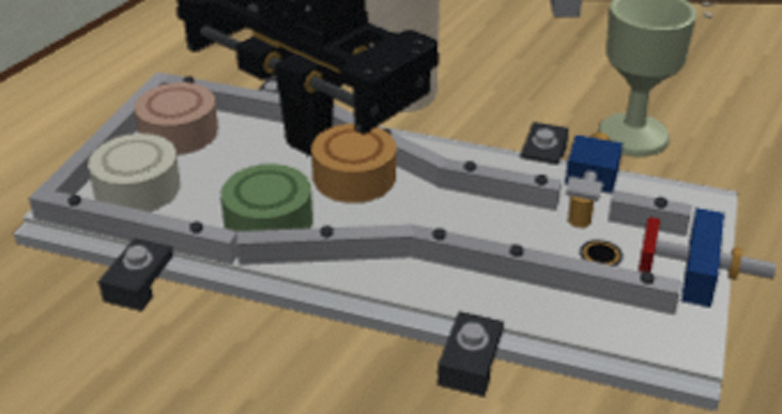

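Honey slides along its cheek at about 1 N with green clear of it. Continuing.

```bash

python3 -m creep '[{"hand":0,"slide":[-0.003,0,0],"turn":0},{"hand":0,"slide":[-0.003,0,0],"turn":0},{"hand":0,"slide":[-0.003,0,0],"turn":0},{"hand":0,"slide":[-0.003,0,0],"turn":0},{"hand":0,"slide":[-0.003,0,0],"turn":0}]'
python3 -c "
from h import *
rep()"
python3 -m creep '[{"hand":0,"slide":[-0.003,0,0],"turn":0},{"hand":0,"slide":[-0.003,0,0],"turn":0},{"hand":0,"slide":[-0.003,0,0],"turn":0},{"hand":0,"slide":[-0.003,0,0],"turn":0},{"hand":0,"slide":[-0.003,0,0],"turn":0}]'
python3 -c "
from h import *
rep()"
python3 -m creep '[{"hand":0,"slide":[-0.003,0,0],"turn":0},{"hand":0,"slide":[-0.003,0,0],"turn":0},{"hand":0,"slide":[-0.003,0,0],"turn":0},{"hand":0,"slide":[-0.003,0,0],"turn":0},{"hand":0,"slide":[-0.003,0,0],"turn":0}]'
python3 z.py s10
```

```text
clock: 13.32
tool_pos: [0.6391, -0.0656, 0.0296]
eef_rot: [0.996, -0.084, -0.0, -0.0]
contact_force: [0.3, -0.3, -0.6]
opening: 0.011
t 13.32 jig [-89.4  36.1] z 29.6 yaw 22.10 tilt 0.01 F jig x -0.25 y 0.33 z -0.64 open 0.01
clock: 13.95
tool_pos: [0.6244, -0.0631, 0.0297]
eef_rot: [0.996, -0.084, -0.0, -0.0]
contact_force: [1.9, 0.5, -0.3]
opening: 0.004
t 13.95 jig [-75.5  30.5] z 29.7 yaw 22.10 tilt 0.01 F jig x -1.94 y -0.07 z -0.27 open 0.00
clock: 14.58
tool_pos: [0.6097, -0.0606, 0.0297]
eef_rot: [0.996, -0.084, -0.0, -0.0]
contact_force: [1.4, -0.6, -0.4]
opening: 0.007
t 14.57 jig [-61.7  24.9] z 29.7 yaw 22.10 tilt 0.00 F jig x -1.28 y 0.86 z -0.41 open 0.01
```

View pics/s10.png

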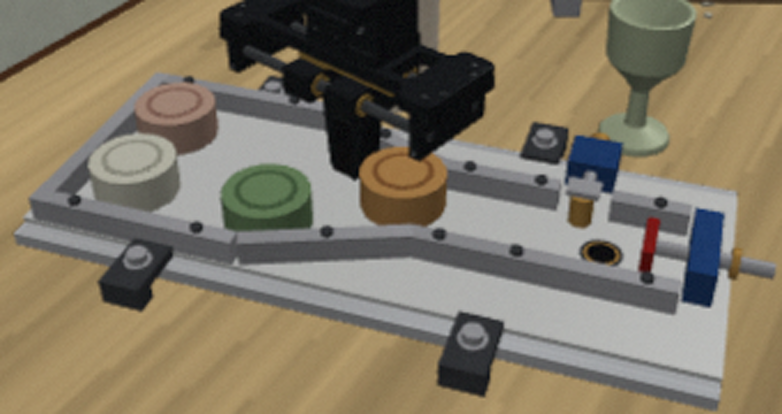

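```bash

python3 -m creep '[{"hand":0,"slide":[-0.003,0,0],"turn":0},{"hand":0,"slide":[-0.003,0,0],"turn":0},{"hand":0,"slide":[-0.003,0,0],"turn":0},{"hand":0,"slide":[-0.003,0,0],"turn":0},{"hand":0,"slide":[-0.003,0,0],"turn":0}]'
python3 -c "
from h import *
rep()"
python3 -m creep '[{"hand":0,"slide":[0.005,0,0],"turn":0},{"hand":0,"slide":[0,0,0],"turn":-10.7},{"hand":0,"slide":[0,0,0],"turn":-10.7},{"hand":0,"slide":[0,0,0],"turn":-0.7},{"hand":0,"slide":[0,0,0],"turn":0}]'
python3 z.py s11
python3 -c "
from h import *
to(-54,1,.0297)"
```

```text
clock: 15.25
tool_pos: [0.5948, -0.0582, 0.0297]
eef_rot: [0.996, -0.084, -0.0, -0.0]
contact_force: [0.5, -0.5, 0.3]
opening: 0.004
t 15.25 jig [-47.7  19.3] z 29.7 yaw 22.10 tilt 0.00 F jig x -0.42 y 0.58 z 0.26 open 0.00
clock: 15.88
tool_pos: [0.6001, -0.0591, 0.0297]
eef_rot: [0.994, 0.107, -0.0, -0.0]
contact_force: [0.7, 0.3, -0.9]
opening: 0.009
t 15.88 jig [-52.7  21.3] z 29.7 yaw 0.17 tilt 0.01 F jig x -0.75 y -0.18 z -0.94 open 0.01
t 15.93 jig [-52.6  21.3] z 29.7 yaw 0.14 tilt 0.00 F jig x 0.66 y 0.61 z -1.06 open 0.01
slide mm [  1.3 -20.3  -0. ]
```

View pics/s11.png

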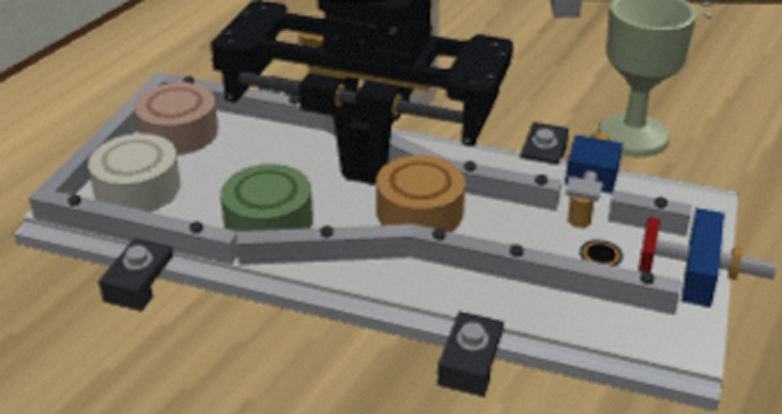

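```bash

python3 -m creep '[{"hand":0,"slide":[0.003,-0.01,0],"turn":0},{"hand":0,"slide":[0,-0.01,0],"turn":0},{"hand":0,"slide":[0,0,0],"turn":0},{"hand":0,"slide":[-0.003,0,0],"turn":0},{"hand":0,"slide":[-0.003,0,0],"turn":0}]'
python3 -c "
from h import *
rep()"
python3 -m creep '[{"hand":0,"slide":[-0.002,0,0],"turn":0},{"hand":0,"slide":[-0.002,0,0],"turn":0},{"hand":0,"slide":[-0.002,0,0],"turn":0},{"hand":0,"slide":[-0.003,0,0],"turn":0},{"hand":0,"slide":[-0.003,0,0],"turn":0}]'
python3 -c "
from h import *
rep()"
python3 -m creep '[{"hand":0,"slide":[-0.003,0,0],"turn":0},{"hand":0,"slide":[-0.003,0,0],"turn":0},{"hand":0,"slide":[-0.003,0,0],"turn":0},{"hand":0,"slide":[-0.003,0,0],"turn":0},{"hand":0,"slide":[-0.003,0,0],"turn":0}]'
python3 z.py s12
```

```text
clock: 16.55
tool_pos: [0.5927, -0.0407, 0.0297]
eef_rot: [0.994, 0.108, 0.0, 0.0]
contact_force: [1.0, 0.2, -0.6]
opening: 0.003
t 16.55 jig [-49.5   1.7] z 29.7 yaw 0.04 tilt 0.03 F jig x -1.02 y -0.02 z -0.60 open 0.00
clock: 17.18
tool_pos: [0.5809, -0.0428, 0.0297]
eef_rot: [0.994, 0.109, 0.0, -0.0]
contact_force: [0.8, 1.6, 0.7]
opening: 0.007
t 17.18 jig [-37.5   1.2] z 29.7 yaw 0.00 tilt 0.01 F jig x -1.12 y -1.41 z 0.74 open 0.01
clock: 17.8
tool_pos: [0.5662, -0.046, 0.0297]
eef_rot: [0.994, 0.109, 0.0, -0.0]
contact_force: [2.0, -0.0, 0.1]
opening: 0.006
t 17.80 jig [-22.4   1.2] z 29.7 yaw -0.00 tilt 0.01 F jig x -1.95 y 0.48 z 0.07 open 0.01
```

View pics/s12.png

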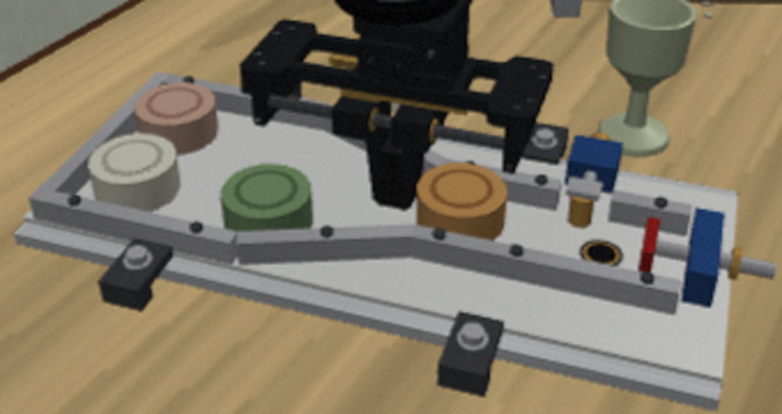

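Honey is in the lane with its centre at about x = 17. I'll push on towards the roller, where contact should begin near centre x = 72, i.e. TCP about 33.

```bash

python3 -m creep '[{"hand":0,"slide":[-0.004,-0.001,0],"turn":0},{"hand":0,"slide":[-0.004,-0.001,0],"turn":0},{"hand":0,"slide":[-0.004,-0.001,0],"turn":0},{"hand":0,"slide":[-0.004,0,0],"turn":0},{"hand":0,"slide":[-0.004,0,0],"turn":0}]'
python3 -c "
from h import *
rep()"
python3 -m creep '[{"hand":0,"slide":[-0.004,0,0],"turn":0},{"hand":0,"slide":[-0.004,0,0],"turn":0},{"hand":0,"slide":[-0.004,0,0],"turn":0},{"hand":0,"slide":[-0.004,0,0],"turn":0},{"hand":0,"slide":[-0.004,0,0],"turn":0}]'
python3 -c "
from h import *
rep()"
python3 -m creep '[{"hand":0,"slide":[-0.003,0,0],"turn":0},{"hand":0,"slide":[-0.002,0,0],"turn":0},{"hand":0,"slide":[-0.002,0,0],"turn":0},{"hand":0,"slide":[-0.002,0,0],"turn":0},{"hand":0,"slide":[-0.002,0,0],"turn":0}]'
python3 z.py s13
```

```text
clock: 18.48
tool_pos: [0.5459, -0.0474, 0.0297]
eef_rot: [0.994, 0.109, -0.0, -0.0]
contact_force: [0.3, 0.6, -0.8]
opening: 0.006
t 18.48 jig [-2.3 -1.8] z 29.7 yaw -0.00 tilt 0.00 F jig x -0.46 y -0.50 z -0.77 open 0.01
clock: 19.1
tool_pos: [0.5264, -0.0517, 0.0297]
eef_rot: [0.994, 0.109, 0.0, -0.0]
contact_force: [1.5, 0.0, -0.3]
opening: 0.005
t 19.10 jig [17.7 -1.8] z 29.7 yaw 0.00 tilt 0.01 F jig x -1.47 y 0.30 z -0.25 open 0.01
clock: 19.73
tool_pos: [0.5167, -0.0537, 0.0298]
eef_rot: [0.994, 0.109, 0.001, -0.0]
contact_force: [2.8, 1.2, 0.2]
opening: 0.005
t 19.73 jig [27.6 -2. ] z 29.8 yaw -0.02 tilt 0.11 F jig x -3.00 y -0.59 z 0.17 open 0.01
```

View pics/s13.png

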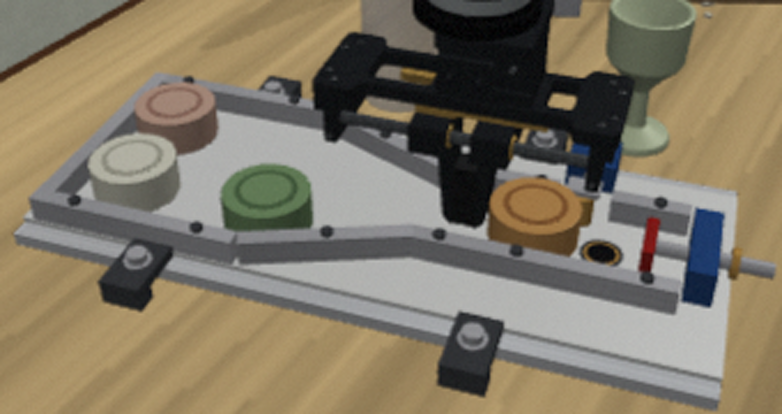

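The force is rising to 3 N as honey meets the roller. Now 1.5 mm rows, reading the force after each call.

```bash

python3 -m creep '[{"hand":0,"slide":[-0.0015,0,0],"turn":0},{"hand":0,"slide":[-0.0015,0,0],"turn":0},{"hand":0,"slide":[-0.0015,0,0],"turn":0}]'>/dev/null
python3 -c "
from h import *
rep()"
python3 -m creep '[{"hand":0,"slide":[-0.0015,0,0],"turn":0},{"hand":0,"slide":[-0.0015,0,0],"turn":0},{"hand":0,"slide":[-0.0015,0,0],"turn":0}]'>/dev/null
python3 -c "
from h import *
rep()"
```

```text
t 20.15 jig [31.4 -2.3] z 29.9 yaw -0.04 tilt 0.17 F jig x -5.19 y -2.53 z 0.58 open 0.01
t 20.52 jig [35.8 -2.6] z 29.9 yaw -0.06 tilt 0.18 F jig x -4.78 y -2.67 z 0.28 open 0.01
```

```bash

python3 -m creep '[{"hand":0,"slide":[-0.0015,0,0],"turn":0},{"hand":0,"slide":[-0.0015,0,0],"turn":0},{"hand":0,"slide":[-0.0015,0,0],"turn":0}]'>/dev/null
python3 -c "
from h import *
rep()"
python3 -m creep '[{"hand":0,"slide":[-0.0015,0,0],"turn":0},{"hand":0,"slide":[-0.0015,0,0],"turn":0},{"hand":0,"slide":[-0.0015,0,0],"turn":0}]'>/dev/null
python3 -c "
from h import *
rep()"
python3 -m creep '[{"hand":0,"slide":[-0.0015,0,0],"turn":0},{"hand":0,"slide":[-0.0015,0,0],"turn":0},{"hand":0,"slide":[-0.0015,0,0],"turn":0}]'>/dev/null
python3 z.py s14
```

```text
t 20.90 jig [39.3 -1.9] z 30.1 yaw -0.05 tilt 0.30 F jig x -7.29 y -2.66 z 0.70 open 0.00
t 21.27 jig [43.2 -1.6] z 30.2 yaw -0.04 tilt 0.37 F jig x -6.87 y -1.72 z 1.61 open 0.01
t 21.65 jig [47.6 -1.4] z 30.2 yaw -0.03 tilt 0.39 F jig x -7.43 y -1.33 z 0.25 open 0.01
```

View pics/s14.png

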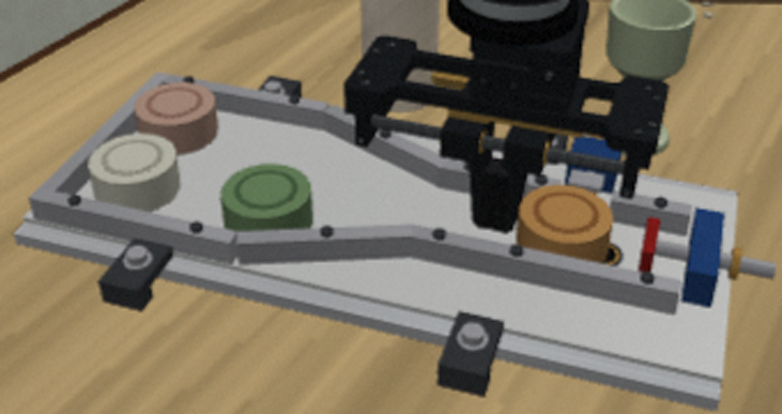

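Honey is about half-way past the roller and flat, at about 7 N. Continuing.

```bash

python3 -m creep '[{"hand":0,"slide":[-0.0015,0,0],"turn":0},{"hand":0,"slide":[-0.0015,0,0],"turn":0},{"hand":0,"slide":[-0.0015,0,0],"turn":0}]'>/dev/null
python3 -c "
from h import *
rep()"
python3 -m creep '[{"hand":0,"slide":[-0.0015,0,0],"turn":0},{"hand":0,"slide":[-0.0015,0,0],"turn":0},{"hand":0,"slide":[-0.0015,0,0],"turn":0}]'>/dev/null
python3 -c "
from h import *
rep()"
python3 -m creep '[{"hand":0,"slide":[-0.001,0,0],"turn":0},{"hand":0,"slide":[-0.001,0,0],"turn":0},{"hand":0,"slide":[-0.001,0,0],"turn":0}]'>/dev/null
python3 -c "
from h import *
rep()"
python3 -m creep '[{"hand":0,"slide":[-0.001,0,0],"turn":0},{"hand":0,"slide":[-0.001,0,0],"turn":0},{"hand":0,"slide":[-0.001,0,0],"turn":0}]'>/dev/null
python3 z.py s15
```

```text
t 22.07 jig [52.5 -1.4] z 30.2 yaw -0.03 tilt 0.35 F jig x -6.56 y -1.10 z 1.39 open 0.01
t 22.45 jig [57.9 -1.2] z 30.1 yaw -0.00 tilt 0.25 F jig x -4.45 y -0.68 z 0.48 open 0.01
t 22.82 jig [62.5 -1.2] z 29.8 yaw 0.02 tilt 0.08 F jig x -4.88 y -0.08 z 0.61 open 0.00
t 23.20 jig [66.3 -1.7] z 29.6 yaw 0.01 tilt 0.04 F jig x -3.43 y 0.91 z 0.51 open 0.00
```

View pics/s15.png

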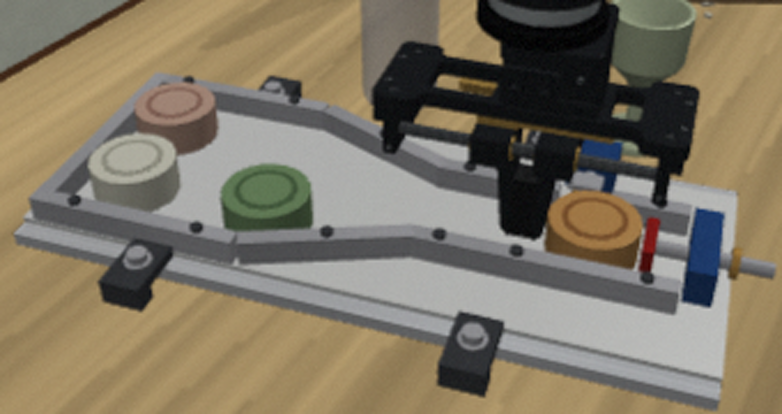

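Past the crest, close to the pad with its face near (645,245). Now feeling for the stop in sub-millimetre rows.

```bash

python3 -m creep '[{"hand":0,"slide":[-0.0007,0,0],"turn":0},{"hand":0,"slide":[-0.0007,0,0],"turn":0},{"hand":0,"slide":[-0.0007,0,0],"turn":0}]'>/dev/null
python3 -c "
from h import *
rep()"
python3 -m creep '[{"hand":0,"slide":[-0.0007,0,0],"turn":0},{"hand":0,"slide":[-0.0007,0,0],"turn":0}]'>/dev/null
python3 -c "
from h import *
rep()"
```

```text
t 23.62 jig [68.  -1.8] z 29.7 yaw -0.00 tilt 0.01 F jig x -3.93 y 0.52 z 0.34 open 0.01
t 23.88 jig [68.1 -1.9] z 29.8 yaw -0.02 tilt 0.16 F jig x -5.54 y 0.51 z -0.26 open 0.00
```

```bash

python3 -m creep '[{"hand":0,"slide":[-0.0005,0,0],"turn":0}]'>/dev/null
python3 -c "
from h import *
rep()"
python3 -m creep '[{"hand":0,"slide":[-0.0005,0,0],"turn":0}]'>/dev/null
python3 z.py s16
```

```text
t 24.00 jig [68.1 -1.8] z 29.8 yaw -0.04 tilt 0.21 F jig x -6.34 y 0.89 z -0.41 open 0.00
t 24.12 jig [68.  -1.8] z 29.8 yaw -0.05 tilt 0.26 F jig x -8.43 y 0.42 z -1.76 open 0.01
```

View pics/s16.png

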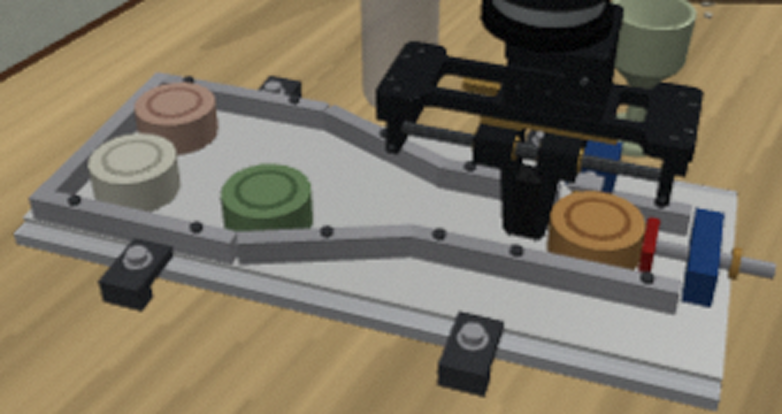

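The stop is found. TCP held at 68.0 for 1.5 mm of command while the force rose from 4 to 8.4 N. From the push offset of about 47 mm, honey's centre is at x of about 115 and the pad face at about 145, which agrees with the image. I'll back off, lift and check.

```bash

python3 -m creep '[{"hand":0,"slide":[0.003,0,0],"turn":0},{"hand":0,"slide":[0.008,0,0],"turn":0},{"hand":0,"slide":[0,0,-0.03],"turn":0},{"hand":0,"slide":[0,0,-0.05],"turn":0},{"hand":0,"slide":[0.04,0,0],"turn":0}]'>/dev/null
python3 -m creep '[{"hand":0,"slide":[0.05,0,0],"turn":0},{"hand":0,"slide":[0.05,0,0],"turn":0},{"hand":0,"slide":[0,0,0],"turn":0}]'>/dev/null
python3 z.py s17
python3 -c "
from h import *
print(get_state()['q'].round(2))
s=snapshot('side')
for t in['disc_green_mid','disc_honey_mid']:
  for f in(pinpoint,boxes_of):
    for r in f(t,s)[:1]: print(t,r,w2j(ray_z(s,r['uv'],.028)))
to(-145,-42,.11)
s=snapshot('top');save(s,'t17')"
```

```text
t 25.18 jig [-83.1  -3.3] z 109.2 yaw -0.13 tilt 0.10 F jig x 1.74 y -0.11 z -0.96 open 0.01
[-0.03  0.86  0.01  1.68 -0.02  0.6   0.21]
disc_green_mid {'uv': [265.2, 276.8], 'conf': 0.58} [-101.66454214  -35.3801168 ]
disc_green_mid {'uv': [265.6, 275.5], 'conf': 0.64} [-102.42022095  -32.19744576]
disc_honey_mid {'uv': [406.7, 288.1], 'conf': 0.88} [110.14649697   5.48887518]
disc_honey_mid {'uv': [407.4, 288.4], 'conf': 0.73} [111.24900187   5.115478  ]
t 25.48 jig [-78.6  -1.5] z 109.5 yaw 0.05 tilt 0.16 F jig x 0.23 y 0.66 z -0.38 open 0.01
slide mm [ 66.3 -40.5  -0.7]
```

View pics/s17.png

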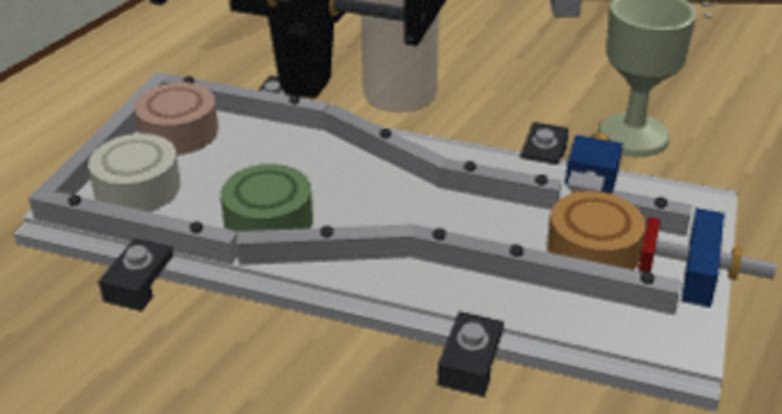

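View pics/t17.png

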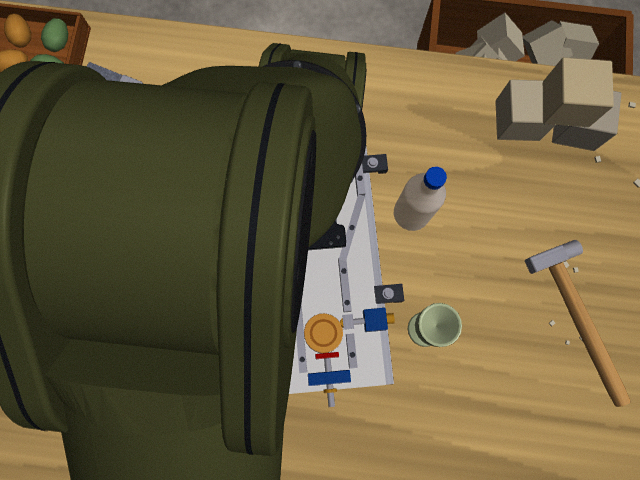

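Honey sits at about (323,333) in the top view, flat and against the pad at (327,355). I'll measure honey, green and the pad face in a zoom, from depth and colour.

```bash
cat > meas.py <<'E'
from h import *
from fit import cloud
import sys
def full(s):
    K=np.array(s['mtx']);T=np.array(s['camera_from_world']);R=T[:3,:3]
    v,u=np.mgrid[0:480,0:640];d=s['depth'].astype(float)
    p=np.stack([(u-K[0,2])/K[0,0]*d,(v-K[1,2])/K[1,1]*d,d],-1)
    P=(p-T[:3,3])@R;x,y,a=jig();f=np.array([np.cos(a),np.sin(a)]);l=np.array([-f[1],f[0]]);D=P[...,:2]-[x,y]
    return D@f*1e3,D@l*1e3,P[...,2]*1e3,d>0
for n in sys.argv[1:]:
    s=snapshot(n);jx,jy,z,ok=full(s)
    hsv=cv2.cvtColor(s['frame'],cv2.COLOR_RGB2HSV);H,S,V=[hsv[...,i].astype(int) for i in range(3)]
    reg=ok&(jx>-240)&(jx<175)&(abs(jy)<75)
    for nm,m in(('honey',(abs(H-15)<8)&(S>120)),('green',(abs(H-58)<15)&(S>60)),('red',((H<5)|(H>174))&(S>150))):
        m=m&reg
        if nm!='red': m&=(z>39.5)&(z<45)
        else: m&=(z>20)&(jx>120)
        if m.sum()<30: print(n,nm,'few',m.sum());continue
        pts=np.stack([jx[m],jy[m]],-1).astype(np.float32)
        c,r=cv2.minEnclosingCircle(pts)
        print(n,nm,m.sum(),'circ',np.round(c,1),round(r,1),'mean',pts.mean(0).round(1),'x pct',np.percentile(pts[:,0],[2,50,98]).round(1),'z',np.round(np.percentile(z[m],[5,50,95]),1))
E
python3 meas.py top side
```

```text
top honey 1114 circ [113.8  -2.4] 29.6 mean [114.1  -2.5] x pct [ 87.7 113.9 140.3] z [40.2 42.2 44.3]
top green few 0
top red 109 circ [ 1.465e+02 -1.000e-01] 17.5 mean [147.5   0.3] x pct [144.1 147.5 150.8] z [33.3 35.8 38. ]
side honey 841 circ [113.4  -4.2] 30.6 mean [114.2  -5.6] x pct [ 88.  114.4 140.1] z [40.2 41.6 42.8]
side green 727 circ [-98.2 -41.3] 30.3 mean [-97.1 -43.1] x pct [-122.9  -97.   -71.2] z [40.3 41.6 42.7]
side red 112 circ [148.3  -1.9] 18.5 mean [147.7  -6.5] x pct [144.3 147.8 151. ] z [23.8 34.8 36.7]
```

Honey's centre is at 114 with radius 30, and the pad face shows at 144, so honey is home. Green is at about (-99,-40). There is only about 41 mm between green and the white spare, so I'll turn the hand 90° (fingers 18 mm along the feed) and drop in between them.

```bash

python3 -m creep '[{"hand":0,"slide":[0.035,-0.018,0],"turn":0},{"hand":0,"slide":[0.035,-0.018,0],"turn":0},{"hand":0,"slide":[0,0,0],"turn":-10.7},{"hand":0,"slide":[0,0,0],"turn":-10.7},{"hand":0,"slide":[0,0,0],"turn":-10.7}]'>/dev/null
python3 -m creep '[{"hand":0,"slide":[0,0,0],"turn":-10.7},{"hand":0,"slide":[0,0,0],"turn":-10.7},{"hand":0,"slide":[0,0,0],"turn":-10.7},{"hand":0,"slide":[0,0,0],"turn":-10.7},{"hand":0,"slide":[0,0,0],"turn":-10.7}]'>/dev/null
python3 -m creep '[{"hand":0,"slide":[0,0,0],"turn":-4.4},{"hand":0,"slide":[0,0,0],"turn":0}]'>/dev/null
python3 z.py s18
python3 -c "
from h import *
to(-149,-38,.03)"
```

```text
t 27.12 jig [-150.2  -37.4] z 109.6 yaw -89.92 tilt 0.03 F jig x 0.21 y 0.30 z 0.27 open 0.01
t 27.18 jig [-150.3  -37.6] z 109.7 yaw -89.90 tilt 0.02 F jig x 1.25 y -1.00 z 0.26 open 0.00
slide mm [ 0.4 -1.3 79.7]
```

View pics/s18.png

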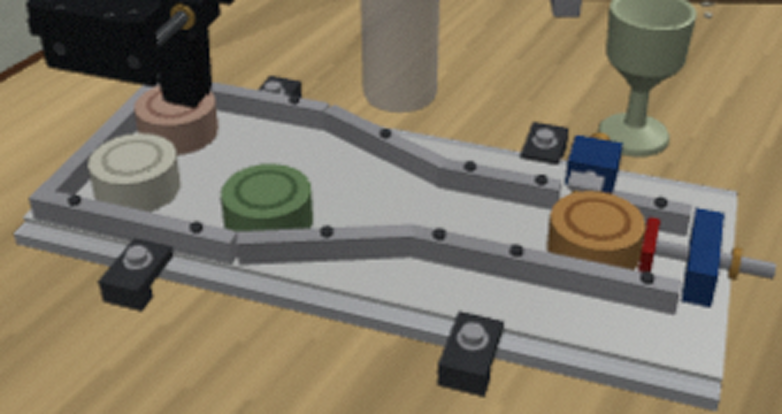

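```bash

python3 -m creep '[{"hand":0,"slide":[0,-0.001,0.025],"turn":0},{"hand":0,"slide":[0,0,0.025],"turn":0},{"hand":0,"slide":[0,0,0],"turn":0},{"hand":0,"slide":[0,0,0],"turn":0}]'>/dev/null
python3 z.py s19
```

```text
t 27.68 jig [-150.2  -37.9] z 60.6 yaw -89.97 tilt 0.07 F jig x -0.36 y -0.74 z 0.23 open 0.00
```

View pics/s19.png

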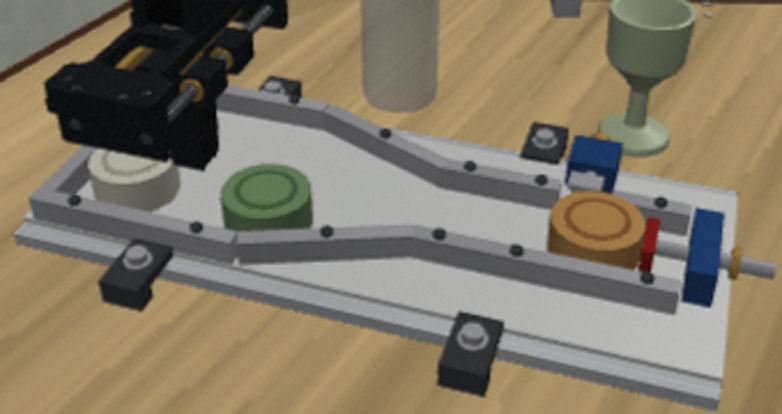

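```bash

python3 -m creep '[{"hand":0,"slide":[0,0,0.012],"turn":0},{"hand":0,"slide":[0,0,0],"turn":0},{"hand":0,"slide":[0,0,0],"turn":0}]'>/dev/null
python3 z.py s20
```

```text
t 28.10 jig [-149.6  -37.8] z 47.7 yaw -89.99 tilt 0.01 F jig x -0.71 y -0.04 z -0.41 open 0.01
```

View pics/s20.png

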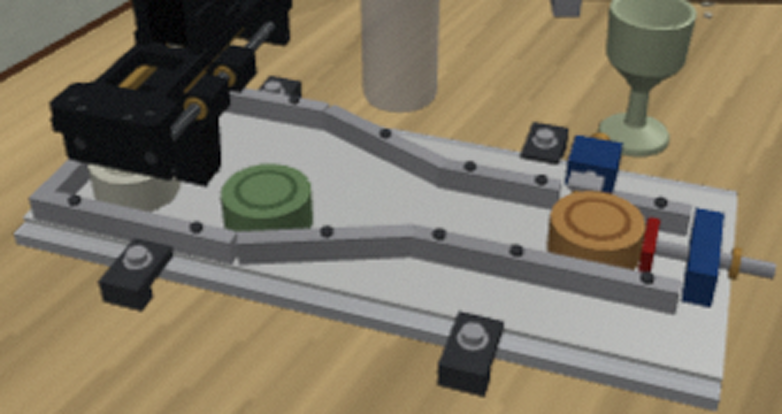

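The fingers sit between white and green with no force. Going down to pushing height.

```bash

python3 -m creep '[{"hand":0,"slide":[0,0,0.01],"turn":0},{"hand":0,"slide":[0,0,0.007],"turn":0},{"hand":0,"slide":[0,0,0],"turn":0},{"hand":0,"slide":[0,0,0],"turn":0}]'>/dev/null
python3 -c "
from h import *
rep()"
python3 -m creep '[{"hand":0,"slide":[0,-0.002,0],"turn":0},{"hand":0,"slide":[0,-0.002,0],"turn":0},{"hand":0,"slide":[0,-0.002,0],"turn":0},{"hand":0,"slide":[0,-0.002,0],"turn":0},{"hand":0,"slide":[0,-0.0015,0],"turn":0}]'>/dev/null
python3 z.py s21
```

```text
t 28.65 jig [-149.6  -37.8] z 30.6 yaw -90.00 tilt 0.01 F jig x 0.32 y 0.59 z 0.02 open 0.00
t 29.27 jig [-139.9  -37.8] z 30.7 yaw -90.00 tilt 0.00 F jig x -0.26 y 0.66 z 0.97 open 0.00
```

View pics/s21.png

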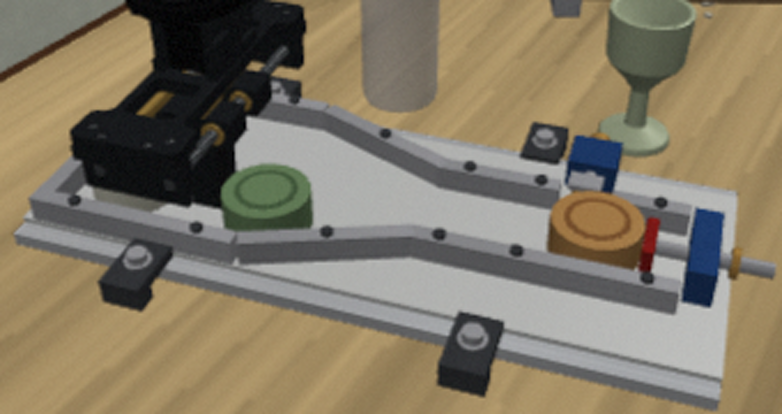

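```bash

python3 -m creep '[{"hand":0,"slide":[-0.0011,-0.0028,0],"turn":0},{"hand":0,"slide":[-0.0011,-0.0028,0],"turn":0},{"hand":0,"slide":[-0.0011,-0.0028,0],"turn":0},{"hand":0,"slide":[-0.0011,-0.0028,0],"turn":0},{"hand":0,"slide":[-0.0011,-0.0028,0],"turn":0}]'>/dev/null
python3 -c "
from h import *
rep()"
python3 -m creep '[{"hand":0,"slide":[-0.0011,-0.0028,0],"turn":0},{"hand":0,"slide":[-0.0011,-0.0028,0],"turn":0},{"hand":0,"slide":[-0.0011,-0.0028,0],"turn":0},{"hand":0,"slide":[-0.0011,-0.0028,0],"turn":0},{"hand":0,"slide":[-0.0011,-0.0028,0],"turn":0}]'>/dev/null
python3 z.py s22; python3 meas.py side
```

```text
t 29.95 jig [-126.   -32.2] z 30.7 yaw -90.00 tilt 0.01 F jig x -0.79 y 0.81 z -0.11 open 0.01
t 30.57 jig [-111.9  -26.7] z 30.7 yaw -90.00 tilt 0.01 F jig x -1.09 y 0.54 z 0.71 open 0.01
side honey 842 circ [113.   -3.8] 30.8 mean [114.3  -5.7] x pct [ 88.3 114.4 140.1] z [40.3 41.5 42.9]
side green 744 circ [-70.3 -29.8] 30.3 mean [-70.  -31.9] x pct [-96.6 -69.7 -43.7] z [40.2 41.5 42.6]
side red 114 circ [147.2  -1.6] 18.5 mean [147.7  -6.4] x pct [144.4 147.8 151.1] z [23.3 34.9 36.1]
```

View pics/s22.png

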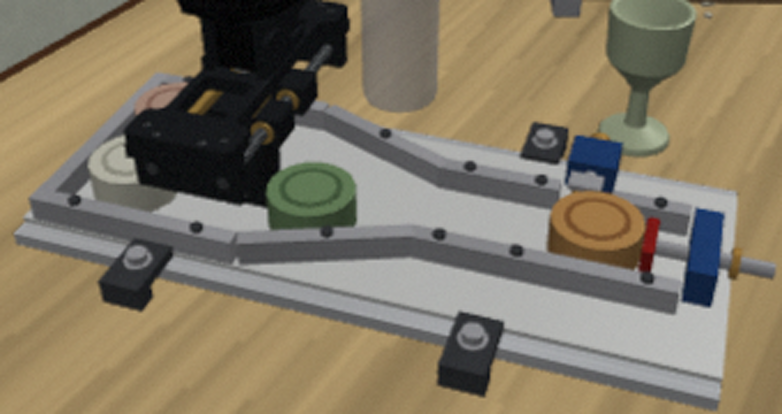

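Green is following cleanly at about 1 N. Continuing into the lane.

```bash

python3 -m creep '[{"hand":0,"slide":[-0.0012,-0.003,0],"turn":0},{"hand":0,"slide":[-0.0012,-0.003,0],"turn":0},{"hand":0,"slide":[-0.0012,-0.003,0],"turn":0},{"hand":0,"slide":[-0.0012,-0.003,0],"turn":0},{"hand":0,"slide":[-0.0012,-0.003,0],"turn":0}]'>/dev/null
python3 -c "
from h import *
rep()"
python3 -m creep '[{"hand":0,"slide":[-0.0012,-0.003,0],"turn":0},{"hand":0,"slide":[-0.0012,-0.003,0],"turn":0},{"hand":0,"slide":[-0.0012,-0.003,0],"turn":0},{"hand":0,"slide":[-0.0012,-0.003,0],"turn":0},{"hand":0,"slide":[-0.0012,-0.003,0],"turn":0}]'>/dev/null
python3 -c "
from h import *
rep()"
python3 -m creep '[{"hand":0,"slide":[-0.0012,-0.003,0],"turn":0},{"hand":0,"slide":[-0.0012,-0.003,0],"turn":0},{"hand":0,"slide":[-0.0012,-0.003,0],"turn":0},{"hand":0,"slide":[-0.0012,-0.003,0],"turn":0},{"hand":0,"slide":[-0.0012,-0.003,0],"turn":0}]'>/dev/null
python3 z.py s23; python3 meas.py side
```

```text
t 31.30 jig [-96.9 -20.7] z 30.7 yaw -90.00 tilt 0.00 F jig x -1.24 y 1.05 z -0.68 open 0.01
t 31.93 jig [-81.9 -14.7] z 30.7 yaw -90.00 tilt 0.00 F jig x -1.55 y -0.36 z -0.15 open 0.00
t 32.55 jig [-66.9  -8.7] z 30.7 yaw -90.00 tilt 0.00 F jig x 0.76 y 0.11 z -0.58 open 0.00
side honey 838 circ [114.1  -4.2] 30.7 mean [114.3  -5.7] x pct [ 88.3 114.5 140.1] z [40.3 41.6 42.8]
side green 730 circ [-25.1 -11.6] 30.5 mean [-25.  -13.8] x pct [-51.8 -24.9   0.8] z [40.2 41.5 42.7]
side red 112 circ [149.9  -1.4] 18.9 mean [147.7  -6.3] x pct [144.4 147.8 151. ] z [22.4 34.9 36.2]
```

View pics/s23.png

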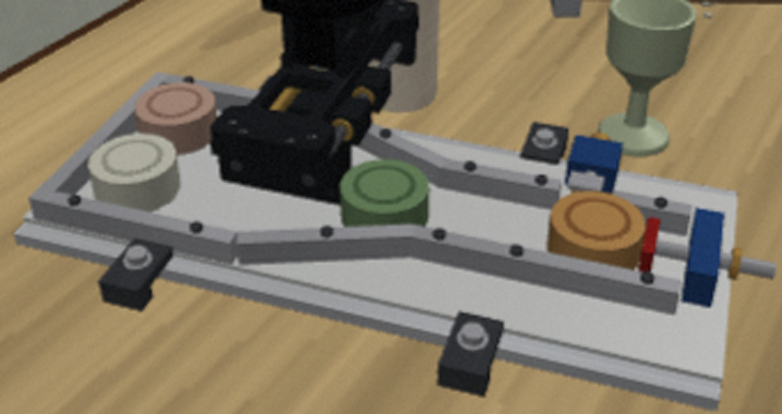

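```bash

python3 -m creep '[{"hand":0,"slide":[-0.0012,-0.003,0],"turn":0},{"hand":0,"slide":[-0.0012,-0.003,0],"turn":0},{"hand":0,"slide":[-0.0012,-0.003,0],"turn":0},{"hand":0,"slide":[-0.0012,-0.003,0],"turn":0},{"hand":0,"slide":[-0.0012,-0.003,0],"turn":0}]'>/dev/null
python3 -c "
from h import *
rep()"
python3 -m creep '[{"hand":0,"slide":[-0.0005,-0.003,0],"turn":0},{"hand":0,"slide":[-0.0005,-0.003,0],"turn":0},{"hand":0,"slide":[-0.0005,-0.003,0],"turn":0},{"hand":0,"slide":[0,-0.003,0],"turn":0},{"hand":0,"slide":[0,-0.003,0],"turn":0}]'>/dev/null
python3 -c "
from h import *
rep()"
python3 -m creep '[{"hand":0,"slide":[0,-0.003,0],"turn":0},{"hand":0,"slide":[0,-0.003,0],"turn":0},{"hand":0,"slide":[0,-0.003,0],"turn":0},{"hand":0,"slide":[0,-0.003,0],"turn":0},{"hand":0,"slide":[0,-0.003,0],"turn":0}]'>/dev/null
python3 z.py s24; python3 meas.py side
```

```text
t 33.27 jig [-51.8  -2.7] z 30.7 yaw -90.00 tilt 0.01 F jig x -0.44 y 0.07 z -0.58 open 0.01
t 33.90 jig [-36.9  -1.3] z 30.7 yaw -90.00 tilt 0.01 F jig x -0.58 y 0.43 z -0.46 open 0.01
t 34.52 jig [-21.9  -1.3] z 30.7 yaw -90.00 tilt 0.00 F jig x -0.59 y 0.41 z -0.54 open 0.00
side honey 842 circ [113.3  -4.1] 30.7 mean [114.4  -5.7] x pct [ 88.2 114.5 140.3] z [40.1 41.5 42.8]
side green 736 circ [18.7 -2.6] 30.5 mean [19.7 -4.2] x pct [-6.6 20.  45.3] z [40.2 41.5 42.9]
side red 116 circ [148.5  -1.7] 18.5 mean [147.8  -6.6] x pct [144.3 147.8 151.3] z [23.3 34.9 36.4]
```

View pics/s24.png

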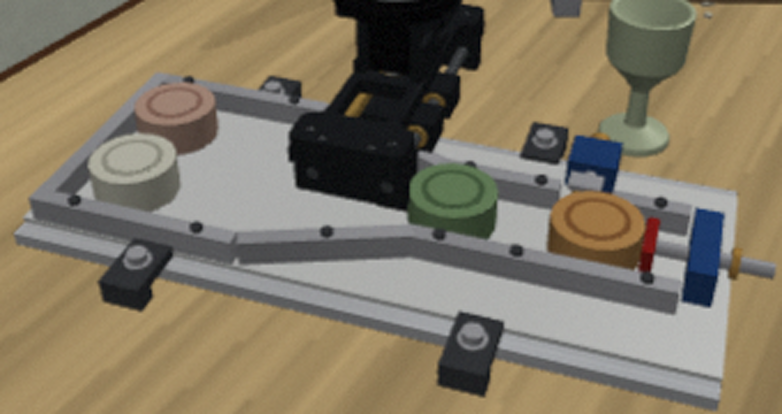

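Green is at x of about 19 in the lane, and touch is expected near 54. I'll push about 29 mm, then creep.

```bash

python3 -m creep '[{"hand":0,"slide":[0,-0.003,0],"turn":0},{"hand":0,"slide":[0,-0.003,0],"turn":0},{"hand":0,"slide":[0,-0.003,0],"turn":0},{"hand":0,"slide":[0,-0.003,0],"turn":0},{"hand":0,"slide":[0,-0.003,0],"turn":0}]'>/dev/null
python3 -c "
from h import *
rep()"
python3 -m creep '[{"hand":0,"slide":[0,-0.003,0],"turn":0},{"hand":0,"slide":[0,-0.003,0],"turn":0},{"hand":0,"slide":[0,-0.003,0],"turn":0},{"hand":0,"slide":[0,-0.002,0],"turn":0},{"hand":0,"slide":[0,-0.002,0],"turn":0}]'>/dev/null
python3 z.py s25; python3 meas.py side
```

```text
t 35.25 jig [-6.9 -1.3] z 30.7 yaw -90.00 tilt 0.00 F jig x -1.42 y -0.28 z -1.11 open 0.01
t 35.88 jig [ 6.  -1.3] z 30.7 yaw -90.00 tilt 0.01 F jig x -1.16 y -0.34 z -0.62 open 0.01
side honey 835 circ [114.   -3.5] 30.7 mean [114.2  -5.6] x pct [ 88.2 114.3 140.3] z [40.3 41.6 42.8]
side green 731 circ [46.3 -2.5] 30.2 mean [48.3 -4.1] x pct [23.9 48.2 73.2] z [40.2 41.6 42.9]
side red 115 circ [147.8  -1.5] 18.7 mean [147.7  -6.5] x pct [144.3 147.7 151.1] z [23.1 34.8 36.4]
```

View pics/s25.png

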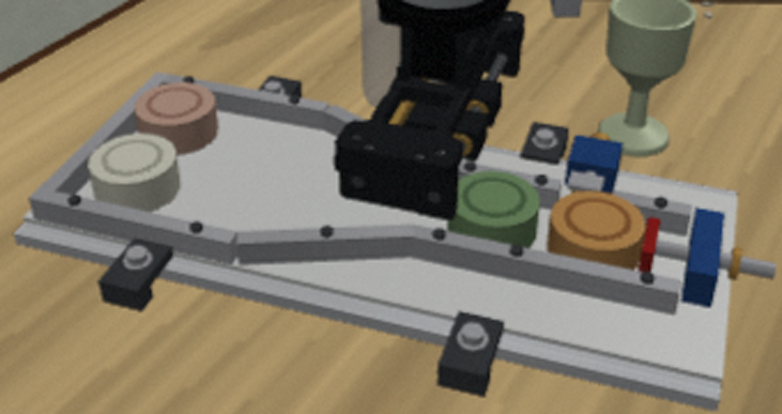

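```bash

python3 -m creep '[{"hand":0,"slide":[0,-0.001,0],"turn":0},{"hand":0,"slide":[0,-0.001,0],"turn":0},{"hand":0,"slide":[0,-0.001,0],"turn":0},{"hand":0,"slide":[0,-0.001,0],"turn":0}]'>/dev/null
python3 -c "
from h import *
rep()"
python3 -m creep '[{"hand":0,"slide":[0,-0.0006,0],"turn":0},{"hand":0,"slide":[0,-0.0006,0],"turn":0},{"hand":0,"slide":[0,-0.0006,0],"turn":0}]'>/dev/null
python3 -c "
from h import *
rep()"
python3 -m creep '[{"hand":0,"slide":[0,-0.0006,0],"turn":0},{"hand":0,"slide":[0,-0.0006,0],"turn":0}]'>/dev/null
python3 z.py s26; python3 meas.py side
```

```text
t 36.48 jig [ 9.9 -1.3] z 30.7 yaw -90.00 tilt 0.01 F jig x -0.74 y 0.21 z -0.16 open 0.00
t 36.85 jig [11.7 -1.3] z 30.7 yaw -90.00 tilt 0.01 F jig x -1.71 y -0.60 z -1.78 open 0.01
t 37.10 jig [12.9 -1.3] z 30.7 yaw -90.00 tilt 0.01 F jig x -0.56 y -0.11 z -0.46 open 0.00
side honey 835 circ [113.5  -3.8] 30.4 mean [114.   -5.5] x pct [ 87.5 114.  140.1] z [40.2 41.6 42.8]
side green 729 circ [53.3 -2.4] 30.5 mean [55.4 -4.3] x pct [31.4 55.1 80. ] z [40.2 41.6 42.9]
side red 114 circ [148.7  -1.5] 18.9 mean [147.7  -6.4] x pct [144.3 147.8 151.1] z [23.2 35.  36.3]
```

View pics/s26.png

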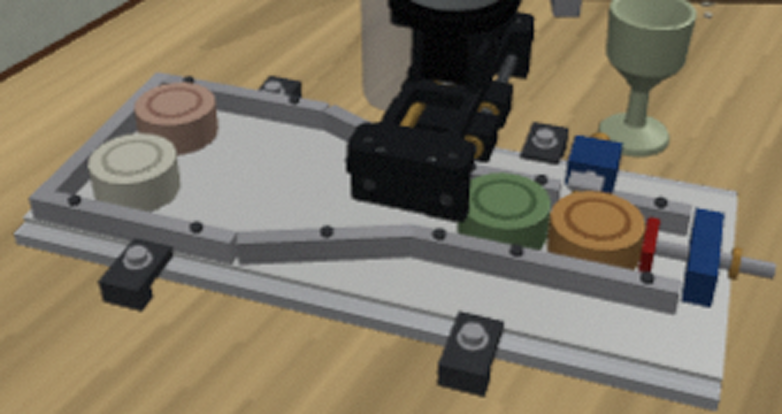

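```bash

for i in 1; do python3 -m creep '[{"hand":0,"slide":[0,-0.0005,0],"turn":0},{"hand":0,"slide":[0,-0.0005,0],"turn":0}]'>/dev/null; done
python3 -c "
from h import *
rep()"
python3 -m creep '[{"hand":0,"slide":[0,-0.0005,0],"turn":0},{"hand":0,"slide":[0,-0.0005,0],"turn":0}]'>/dev/null
python3 -c "
from h import *
rep()"
```

```text
t 37.45 jig [13.6 -1.3] z 30.7 yaw -90.00 tilt 0.04 F jig x -1.83 y 0.28 z -0.62 open 0.01
t 37.70 jig [13.7 -1.4] z 30.9 yaw -90.01 tilt 0.14 F jig x -3.96 y 0.42 z -1.63 open 0.00
```

```bash

python3 -m creep '[{"hand":0,"slide":[0,-0.0005,0],"turn":0},{"hand":0,"slide":[0,0,0],"turn":0}]'>/dev/null
python3 -c "
from h import *
rep()"
python3 -m creep '[{"hand":0,"slide":[0,0.002,0],"turn":0},{"hand":0,"slide":[0,0.004,0],"turn":0},{"hand":0,"slide":[0,0.006,0],"turn":0},{"hand":0,"slide":[0,0,-0.04],"turn":0},{"hand":0,"slide":[0,0,-0.06],"turn":0}]'>/dev/null
python3 -m creep '[{"hand":0,"slide":[0.03,0.04,-0.03],"turn":0},{"hand":0,"slide":[0.05,0.02,-0.02],"turn":0},{"hand":0,"slide":[0.055,0.02,0],"turn":0},{"hand":0,"slide":[0.055,0.02,0],"turn":0},{"hand":0,"slide":[0.055,0.02,0],"turn":0}]'>/dev/null
python3 -m creep '[{"hand":0,"slide":[0.06,0.01,0],"turn":0},{"hand":0,"slide":[0.06,0.01,0],"turn":0},{"hand":0,"slide":[0.06,0,0],"turn":0},{"hand":0,"slide":[0,0,0],"turn":0},{"hand":0,"slide":[0,0,0],"turn":0}]'>/dev/null
python3 z.py s27; python3 meas.py side top
python3 -c "
from h import *
s=snapshot('top');save(s,'t27')"
```

```text
t 37.95 jig [13.8 -1.4] z 31.0 yaw -90.01 tilt 0.18 F jig x -4.46 y 0.01 z -1.02 open 0.01
t 39.83 jig [-136.1 -425.4] z 180.1 yaw -90.02 tilt 0.15 F jig x -0.27 y 0.45 z 0.26 open 0.00
side honey 847 circ [113.4  -3.3] 30.8 mean [114.1  -5.6] x pct [ 87.5 114.2 140.3] z [40.2 41.6 42.7]
side green 770 circ [53.3 -2.5] 30.1 mean [54.5 -4.4] x pct [28.3 54.6 80.3] z [40.2 41.5 42.8]
side red 113 circ [149.7  -1.5] 18.4 mean [147.8  -6.7] x pct [144.4 147.8 151.1] z [22.8 35.1 36.1]
top honey 1127 circ [-42.4  14.7] 186.3 mean [111.   -2.3] x pct [ 86.5 113.7 140.5] z [40.1 42.2 44.4]
top green 1053 circ [54.  -1.3] 29.8 mean [54.2 -1.1] x pct [27.5 54.4 80.3] z [40.1 42.1 44.2]
top red 110 circ [1.46e+02 1.00e-01] 17.6 mean [147.5   0.4] x pct [144.2 147.6 150.9] z [33.7 36.3 38.5]
```

View pics/s27.png

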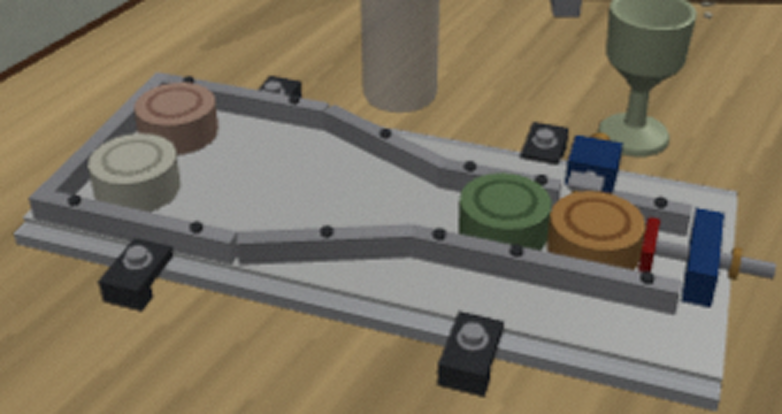

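View pics/t27.png

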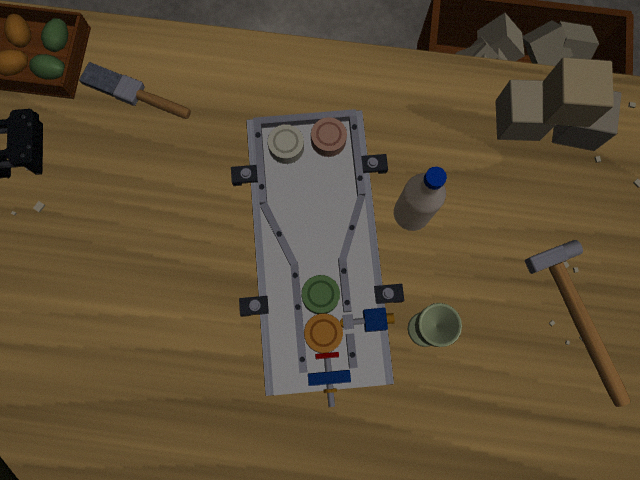

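Both pictures show honey against the red pad and green touching behind it (top view honey (323,333), green (320,293)). Both discs are flat, the goblet and bottle are where they started, and the arm is clear. Handing in.

```bash
python3 -c "
from plant import finish_job
print(finish_job())"
```

```text
the job is handed in; nothing more can be done
None
```

The job is done and handed in at about 40 s. The honey disc is home against the red stop pad and the green one is touching behind it.

**What I did:** I eased the green disc back along its cheek by about 26 mm, rather more than the 10 to 20 mm needed. I then pushed honey along its cheek, through the lane and past the roller until the stop halted it. Last, I slid green up behind it until both stopped.

**Forces:** The highest force I read was 8.4 N, when honey met the pad. Passing the roller took about 7 N, and green against honey about 4.5 N. I only read the force at the end of each short move, so brief peaks between readings are not covered.

**Last checks:**
- **Honey:** its centre is at jig x of about 114 mm, so its rim reaches 144 mm, where the pad face shows at about 144 mm.
- **Green:** its centre is at about 54 mm, so the centres are 60 mm apart, within 1 mm or so, which is touching.
- **Flatness:** both disc tops are about 42 mm above the table, as they should be lying flat.
- **Surroundings:** in the final pictures the bottle, the goblet and the two spare discs stand where they started, and the arm is clear of everything.

**Checks that disagreed:**
- I first judged contact to come about 8 mm later than it did. The camera measurements put that right.
- The side camera reads the discs' sideways position about 3 mm off from the top camera.
- One top-view outline fit for honey was spoilt by stray pixels, so I used its median position instead.

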